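Take the drill plate off its hook and fit it on the jig

TASK

The narrow aluminium drill plate hangs by its large hole on one of the rack's two hooks: lift it over the hook's upturned tip as you slide it off forwards, without straining the hook, and lay it flat on the bench to change your grip. Then take it level across the middle and fit it down over the two dowel pins of the drilling jig, fully home so that it lies flat over the wooden blank; either end and either face will do. Leave the wide wooden template on its hook and the two loose wooden blanks at the back where they are.

Things in the scene. Friction and masses are not known exactly. Their poses are not given: they have to be found in the camera images.
- rack: dark wooden template rack fixed to the bench, 110 deep (x) x 210 wide (y) x 250 high; origin at the centre of its underside, z up, open front towards its own -x. Base board 18 thick; back panel at x = +40 to +55. Two steel hooks of 6 mm round bar stand out from the panel towards -x at y = +60 and y = -60, bar axis 225 above the bench
- hook_tip_a (a point): end of the upturned tip of the hook at the rack's y = +60; same axes as the rack. The bar runs level from the panel to 14 mm short of this point (x = -34), then curves up; this end lies at x = -48, 17 above the bar's axis
- hook_tip_b (a point): the same for the like hook at the rack's y = -60
- plate_mid (a point): narrow aluminium drill plate, 190 x 60 x 10, about 0.25 kg; point midway between its two 13 mm dowel holes, at half thickness. Axes: z along its length towards the hanging-hole end, y across the 60 mm width, x through the thickness (hung: along the rack's axes). Along z from here: ends -72 and +118, dowel holes -56 and +56, hanging hole +88, centre of mass about +19
- plate_hole (a point): centre of the drill plate's hanging hole, 33 mm diameter; same axes as plate_mid. The plate hangs on either hook, the hole's upper edge resting on the bar, 14 mm of metal above it; below the bar the hole has 27 mm of free height: raised by about 20 mm the plate passes the tip
- template: wide pale wooden template, 74 wide (y) x 140 high (z) x 9 thick (x), hanging on the other hook; origin at the middle of its lower edge. To be left hanging
- jig_seat (a point): drilling jig fixed to the bench: pale wooden base 100 (x) x 180 (y) x 14; on it a blank 36 x 92 along y between two seats 38 wide, tops 36.5 above the bench. On each seat a 10 mm steel dowel pin at y = +56 / -56, straight for 12, then tapering to a point 21 above the seat. This point: midway between the pins, 41.5 above the bench, where plate_mid is when fully home. z up
- blank_dark: loose dark wooden blank, 33 x 84 x 20, on the bench at the back; origin at the centre of its underside
- blank_drilled: loose light wooden blank, 27 x 68 x 17, with a round dark hole, on the bench at the back; origin at the centre of its underside

How it is judged (in metres and radians):
On the way, in this order (a step that is already met when the one before it is completed fails the run):
1. the drill plate is off its hook, in front of the hook's tip and still held up (x of plate_hole in the frame of rack below -0.058 m and height (world z) of plate_hole above 0.15 m), for 0.05 s.
2. the drill plate lies flat on the bench, let go (height (world z) of plate_mid below 0.012 m and (angle between plate_mid's own x axis and vertical below 0.1 rad or angle between plate_mid's own x axis and vertical above 3.04 rad) and contact force between the fingers and plate below 0.1 N), for 0.2 s.
At the end, for the whole second after the job is handed in: the drill plate rests released on the jig, pins in both dowel holes: midpoint within 4 mm sideways and 3 mm in height of the seat point, lengthwise within 0.06 rad of the line of pins; the template hangs within 40 mm, the two loose blanks lie within 30 mm of where they were (horizontal distance between plate_mid and jig_seat below 0.004 m and z of plate_mid in the frame of jig_seat between -0.003 and 0.003 m and angle between the z axis of plate_mid and the y axis of jig_seat, either way round below 0.06 rad and linear speed of plate below 0.01 m/s and height (world z) of template above 0.085 m and distance of template from where it was at the start of the episode below 0.04 m and distance of each of blank_dark, blank_drilled from where it was at the start of the episode below 0.03 m); the robot touches nothing.
It fails at once if the hook is strained: the drill plate pulls or presses on the rack with more than 30 N (contact force between plate and rack above 30 N).
It fails at once if the wide template is knocked off its hook (height (world z) of template below 0.085 m).
It fails at once if a loose blank is pushed away by more than 30 mm (distance of any of blank_dark, blank_drilled from where it was at the start of the episode above 0.03 m).
It also fails if it takes over 56 s, if anything falls off the work surface, if the arm or the gripper's body presses on something with over 40 N, if the wrist force passes 120 N, or if a joint passes its speed limit or range.

ROBOT

A 6-joint arm with a two-finger parallel gripper is mounted at the origin on the work surface; the furniture and walls round the work are solid. World frame = base frame: x ahead of the robot, y to its left, z up, the work surface at z = 0. Lengths are in mm, angles in rad, forces in N, time in s.
With the tool pointing down it reaches from about 275 to 1000 mm from the base axis. Payload 8.4 kg.
Tool frame: the origin (TCP) lies midway between the tips of the shut fingers; the grasp point (between the pads) lies 19 mm behind it; y points along the fingers, z is the direction in which the jaws open and shut, and the axes are right-handed (so a half turn about y gives the same grasp; the last joint's range is limited). The gripper opens to 85 mm and grips with 20 to 120 N. Pads are 22 mm wide; open, the fingers measure 114 mm over their backs; the gripper's body (76 mm by 85 mm) begins 54 mm behind the grasp point. The pads swing forward as they close: fully open they stand 13 mm farther back than shut.
Start: joints at [-1.204, 0.353, 1.633, -0, 1.155, -0.002], TCP at [225.309, -582.978, 231.281] pointing down, gripper open.
Joint ranges: [-2.63, 2.63], [-0.92, 2.1], [0.06, 2.66], [-1.3, 4.44], [0, 2.69], [-3.02, 3.02]. Speed limits (rad/s): [2.22, 2.22, 2.79, 3.14, 3.14, 3.14].

INTERFACE

Orientations are given as a unit quaternion [w, x, y, z].
In Python, from rig import manip gives the robot as it stands.
- The arm moves only by the tool apply_moves, never from a script. Its argument "plan" is a list of rows, each an object of numbers: "x", "y", "z": the shift along the world's x, y, z in mm; "rx", "ry", "rz": the turn, a rotation vector about the world's x, y, z in degrees; "jaw": the finger opening in mm, from 0 to 85.4. In form: [{"x": .., "y": .., "z": .., "rx": .., "ry": .., "rz": .., "jaw": ..}, ...]. A call has 1 to 5 rows; each row shifts and turns the commanded pose from where the row before left it; what a row does not reach is not made up. A row lasts 1/12 s, in which the tool goes at most 41.7 mm and 7.16 degrees, less where a joint would pass 70% of its speed; a pose out of reach is approached as far as the arm can. A call is refused whole if a number of a shift passes 41.7 or a number of a turn 7.16, either way. A call with a gripper value outside its range is refused whole. The fingers move at their own pace and stop on an object; "newtons" is the grip in N (left out, the last holds). Time passes only in rows, so rows that do not move let the fingers close. It gives the time, the measured TCP pose, the force and the opening at its end, in the units of the state.
- manip.observe(): the state, without advancing time (a new reading comes with each control period).
- manip.camera(name): name is "side" or "top" or "wrist"; returns a dict with "color" (400x640x3 uint8, red, green, blue), "camera_matrix" (3x3 intrinsics, pixels), "extrinsics" (4x4, takes a point from camera to world coordinates). Camera axes: x right, y up, looking along -z (the intrinsics and any distortion apply to the point x, -y, -z); pixel columns grow to the right and rows downward; lengths in mm; the calibration is good to about 2 mm. A picture is of the moment at which its call begins. There is no depth.
- manip.finish_job(): hands the job in, once; it reports no verdict.
The state is a dict: "time": time; "joints": joint angles; "joint_vel": joint speeds; "effort": joint torques, N m; "position": TCP position; "tool_rot": TCP orientation; "contact_force": force on the tool from outside, world axes, zero at the start; "torque": the same for the moment, N m; "opening": opening from 0.0 (shut) to 1.0 (fully open).
Only numpy, scipy, OpenCV 4.12 (cv2) and the standard library are available. Lean on these libraries where they do the work, as an engineer would, in place of code of your own. Each camera call takes 0.05 s, during which the arm holds its last target.

## Working session

There is one attempt and no reset: what is moved stays moved. The work goes in short steps, Python scripts to look and compute and a tool call to move; the robot and the scene stay as the last step left them, time stands still between calls to the robot, and variables do not carry over. Pictures are saved under pics/ and viewed, and the job is handed in when it is done.

Besides the shell and the picture viewer there is one more tool, called after "Request:" by a JSON object that holds its "api" and its "payload", one argument or row to a line. apply_moves: Moves the arm, as the interface text tells. Its arguments: {"type":"object","properties":{"plan":{"type":"array"},"newtons":{"type":"number"}},"required":["plan"]}

```bash
ls; mkdir -p pics; python3 - <<'E'
from rig import manip
import cv2
print(manip.observe())
for n in ["side","top","wrist"]:
    c=manip.camera(n); cv2.imwrite(f"pics/{n}0.png",c["color"][:,:,::-1]); print(n,c["camera_matrix"].tolist(),c["extrinsics"].round(4).tolist(), [k for k in c])
E
```

```text
pics
{'time': 0.0, 'joints': array([-1.20441059e+00,  3.53655477e-01,  1.63414663e+00, -1.65575134e-06,
        1.15521203e+00, -2.44370211e-03]), 'joint_vel': array([-0.00057212, -0.00060923,  0.00073006, -0.00056023, -0.00021371,
       -0.0017059 ]), 'effort': array([ 1.05173338e-03, -6.05251122e+01, -3.42070162e+01,  1.63199065e-04,
        9.29531758e-03, -2.27355406e-05]), 'position': array([ 225.1265342 , -582.52295239,  230.55176371]), 'tool_rot': array([ 0.12957175, -0.1297547 ,  0.69561086, -0.6946225 ]), 'contact_force': array([ 0.73012885, -1.50016586,  0.07190516]), 'torque': array([ 0.08763645, -0.00118481, -0.03623553]), 'opening': 1.002336231995405}
side [[415.8843268664249, 0.0, 320.1577348248483], [0.0, 415.8843268664249, 200.63623879265128], [0.0, 0.0, 1.0]] [[0.4501, -0.6846, 0.5733, 1042.3015], [0.8928, 0.3568, -0.2749, -343.7354], [-0.0163, 0.6356, 0.7718, 892.7799], [0.0, 0.0, 0.0, 1.0]] ['color', 'camera_matrix', 'extrinsics']
top [[477.16852350465194, 0.0, 319.104137292085], [0.0, 477.16852350465194, 203.16110063496407], [0.0, 0.0, 1.0]] [[0.0084, 0.9954, -0.0955, 398.011], [-1.0, 0.0082, -0.002, -75.5213], [-0.0012, 0.0955, 0.9954, 1236.2337], [0.0, 0.0, 0.0, 1.0]] ['color', 'camera_matrix', 'extrinsics']
wrist [[282.6069668435724, 0.0, 315.4248741629083], [0.0, 282.6069668435724, 199.2960501670497], [0.0, 0.0, 1.0]] [[0.3599, 0.8896, 0.2812, 297.0005], [-0.933, 0.3438, 0.1065, -555.4836], [-0.0019, -0.3007, 0.9537, 374.5324], [0.0, 0.0, 0.0, 1.0]] ['color', 'camera_matrix', 'extrinsics']
```

View pics/side0.png

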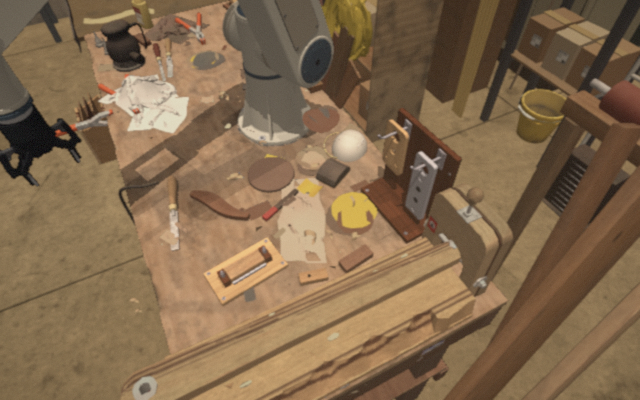

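View pics/top0.png

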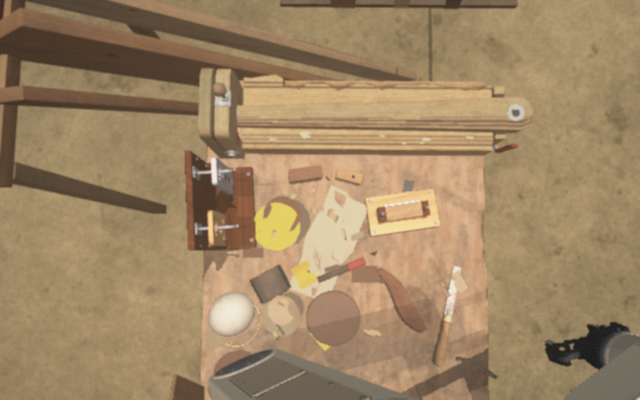

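View pics/wrist0.png

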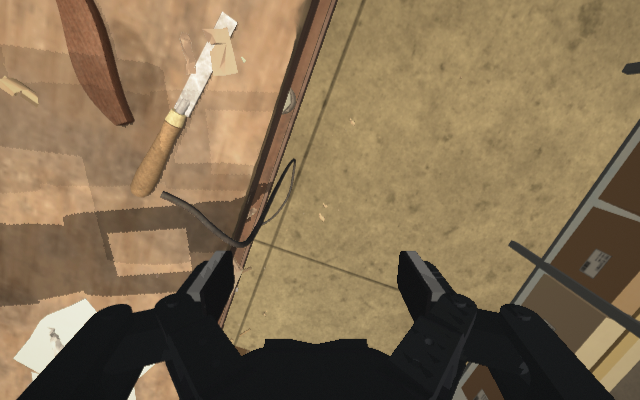

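```bash
python3 - <<'E'
import cv2
a=cv2.imread("pics/side0.png"); b=cv2.imread("pics/top0.png")
cv2.imwrite("pics/s_rack.png",cv2.resize(a[90:250,340:480],None,fx=5,fy=3.75*4/3*0.75,interpolation=cv2.INTER_CUBIC) if 0 else cv2.resize(a[95:245,350:480],None,fx=4,fy=4,interpolation=cv2.INTER_CUBIC))
cv2.imwrite("pics/s_jig.png",cv2.resize(a[225:310,190:380],None,fx=4,fy=4,interpolation=cv2.INTER_CUBIC))
cv2.imwrite("pics/t_rack.png",cv2.resize(b[140:260,175:325],None,fx=5,fy=5,interpolation=cv2.INTER_CUBIC))
cv2.imwrite("pics/t_jig.png",cv2.resize(b[155:245,285:445],None,fx=5,fy=5,interpolation=cv2.INTER_CUBIC))
E
```

```text
(no output)
```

View pics/s_rack.png

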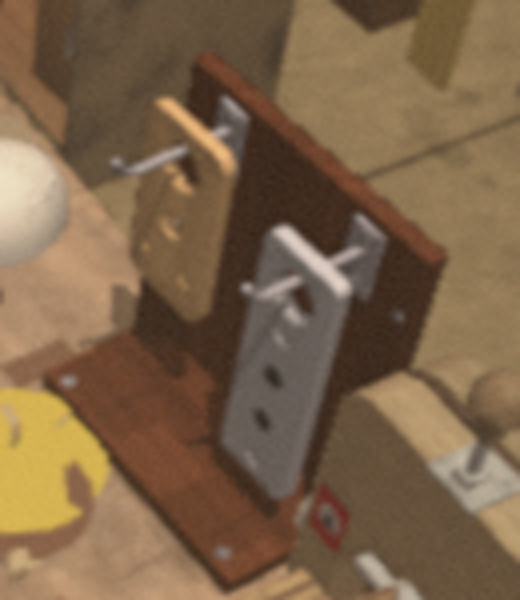

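View pics/t_rack.png

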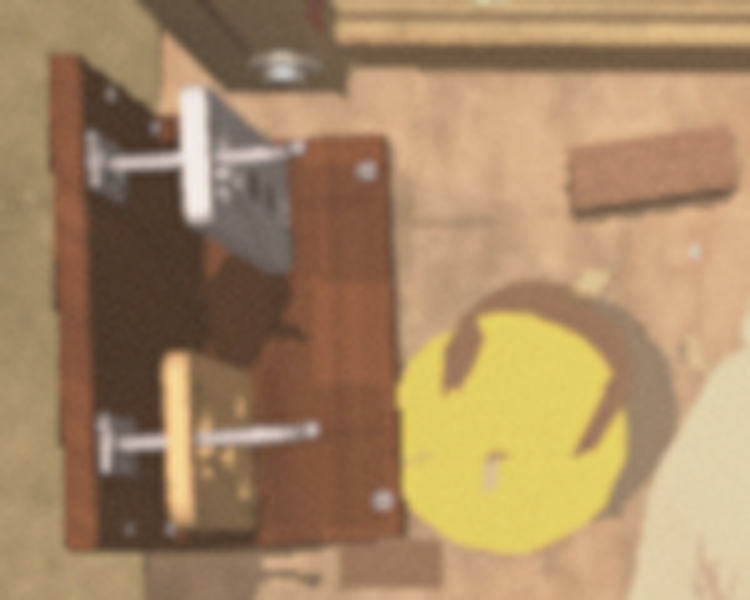

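View pics/t_jig.png

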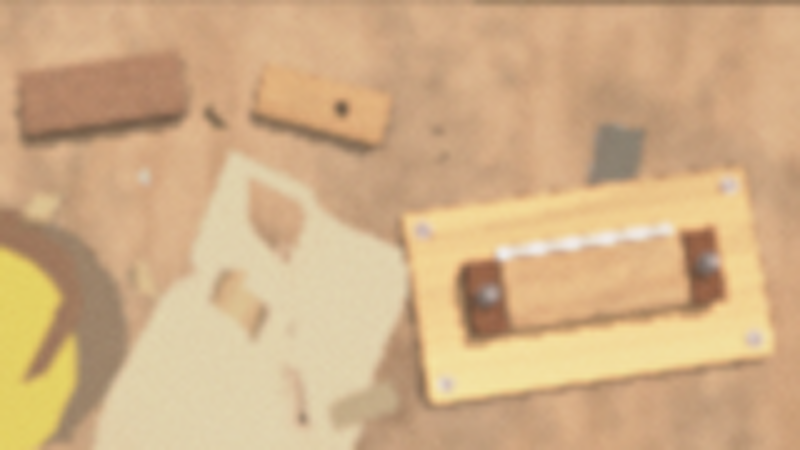

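View pics/s_jig.png

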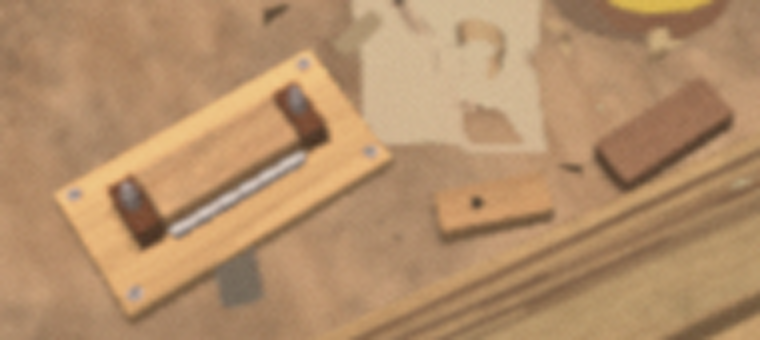

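```bash
cat > h.py <<'E'
import numpy as np, cv2
from rig import manip
from scipy.spatial.transform import Rotation as R
def cam(n,save=None):
    c=manip.camera(n)
    if save: cv2.imwrite(f"pics/{save}.png",c["color"][:,:,::-1])
    return c
K={"side":(415.8843,320.1577,200.6362),"top":(477.1685,319.1041,203.1611)}
def ray(c,u,v):
    k=c["camera_matrix"];E=c["extrinsics"]
    d=np.array([(u-k[0,2])/k[0,0],-(v-k[1,2])/k[1,1],-1.0])
    return E[:3,3].copy(),E[:3,:3]@d
def onz(c,u,v,z):
    o,d=ray(c,u,v); return o+d*(z-o[2])/d[2]
def tri(c1,p1,c2,p2):
    o1,d1=ray(c1,*p1);o2,d2=ray(c2,*p2)
    A=np.c_[d1,-d2];s=np.linalg.lstsq(A,o2-o1,rcond=None)[0]
    a=o1+s[0]*d1;b=o2+s[1]*d2
    return (a+b)/2,np.linalg.norm(a-b)
def proj(c,P):
    k=c["camera_matrix"];E=c["extrinsics"]
    p=E[:3,:3].T@(np.asarray(P,float)-E[:3,3]); return k[0,0]*p[0]/-p[2]+k[0,2], k[1,1]*-p[1]/-p[2]+k[1,2]
def st():
    o=manip.observe(); r=R.from_quat(np.roll(o["tool_rot"],-1)).as_matrix()
    np.set_printoptions(precision=3,suppress=True)
    print("t",o["time"],"j",o["joints"],"pos",o["position"],"open",o["opening"],"F",o["contact_force"]); print("ty",r[:,1],"tz",r[:,2]); return o
E
python3 - <<'E'
from h import *
s=cam("side");t=cam("top")
st()
T=lambda x,y:(x/5+175,y/5+140); S=lambda x,y:(x/4+350,y/4+95)
print("tipb",tri(t,T(298,148),s,S(248,290)),onz(t,*T(298,148),242))
print("tipa",tri(t,T(312,430),s,S(118,165)),onz(t,*T(312,430),242))
for p in [(210,90),(208,222),(183,92),(187,222)]: print("pl top",onz(t,*T(*p),241.5))
for p in [(168,352),(189,352),(170,528),(190,528)]: print("tmpl top",onz(t,*T(*p),242))
for p in [(387,137),(403,535)]: print("rack base front",onz(t,*T(*p),18))
J=lambda x,y:(x/5+285,y/5+155);JS=lambda x,y:(x/4+190,y/4+225)
print("pins",[onz(t,*J(*p),57) for p in [(490,294),(708,262)]])
print("pinsS",[onz(s,*JS(*p),57) for p in [(127,187),(293,95)]])
print("base",[onz(t,*J(*p),14) for p in [(403,214),(740,168),(773,353),(430,403)]])
print("baseS",[onz(s,*JS(*p),14) for p in [(310,50),(392,156),(132,316),(55,196)]])
# vise top
print("vise?",onz(t,232,150,0),onz(t,200,150,100),onz(t,240,70,150))
E
```

```text
t 0.25 j [-1.204  0.353  1.634 -0.     1.155 -0.002] pos [ 225.238 -582.77   230.927] open 0.9994917536144208 F [-0.106  0.125  0.771]
ty [-0.     0.001 -1.   ] tz [ 0.361 -0.933 -0.001]
tipb (array([564.353, 107.162, 237.859]), np.float64(2.7707653583027017)) [562.946 105.18  242.   ]
tipa (array([445.102,  98.608, 237.205]), np.float64(3.192736032824433)) [444.134  96.34  242.   ]
pl top [587.524 143.11  241.5  ]
pl top [531.251 142.331 241.5  ]
pl top [586.574 154.503 241.5  ]
pl top [531.179 151.165 241.5  ]
tmpl top [476.244 157.369 242.   ]
tmpl top [476.316 148.586 242.   ]
tmpl top [402.961 154.305 242.   ]
tmpl top [403.03  145.999 242.   ]
rack base front [606.229 100.038  18.   ]
rack base front [401.52   87.455  18.   ]
pins [array([ 485.922, -231.642,   57.   ]), array([ 502.726, -339.813,   57.   ])]
pinsS [array([ 505.77, -341.18,   57.  ]), array([ 491.432, -233.204,   57.   ])]
base [array([ 530.071, -192.71 ,   14.   ]), array([ 555.373, -366.598,   14.   ]), array([ 460.031, -382.116,   14.   ]), array([ 433.009, -206.419,   14.   ])]
baseS [array([ 436.346, -205.149,   14.   ]), array([ 531.876, -190.195,   14.   ]), array([ 559.89 , -364.902,   14.   ]), array([ 464.151, -381.601,   14.   ])]
vise? [655.191 157.324   0.   ] [633.76  215.902 100.   ] [815.026 115.188 150.   ]
```

```bash
python3 - <<'E'
import cv2
a=cv2.imread("pics/side0.png"); b=cv2.imread("pics/top0.png")
x=cv2.resize(a[170:310,400:520],None,fx=4,fy=4,interpolation=cv2.INTER_CUBIC)
y=cv2.resize(b[55:195,180:260],None,fx=4,fy=4,interpolation=cv2.INTER_CUBIC)
cv2.imwrite("pics/vise.png",cv2.hconcat([x,y]))
E
```

```text
(no output)
```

View pics/vise.png

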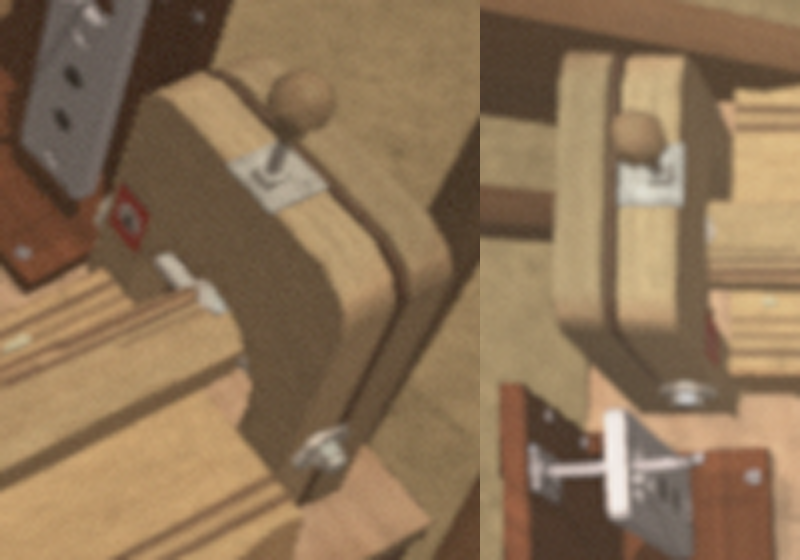

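```bash
python3 - <<'E'
from h import *
s=cam("side");t=cam("top")
print(tri(t,(230,136),s,(437.5,193.7)))
print(tri(t,(231,70),s,(485,252)))
print("bottom near",onz(t,244,157.5,0), onz(t,226,157,0))
E
```

```text
(array([640.62787228, 121.92382592, 221.48382252]), np.float64(2.712106011857029))
(array([793.44145379, 125.39351177, 205.59778336]), np.float64(0.25120017514694737))
bottom near [635.44087953 125.27477089   0.        ] [636.38861313 172.61130715   0.        ]
```

Request:
{"api": "apply_moves", "payload": {
  "plan": [
    {"x": 20,"y": 31,"z": 8,"rz": 4.8},
    {"x": 20,"y": 31,"z": 8,"rz": 4.8},
    {"x": 20,"y": 31,"z": 8,"rz": 4.8},
    {"x": 20,"y": 31,"z": 8,"rz": 4.8},
    {"x": 20,"y": 31,"z": 8,"rz": 4.8}
  ]
}}

```text
schema error: expected keys x, y, z, rx, ry, rz, jaw
```

Request:
{"api": "apply_moves", "payload": {
  "plan": [
    {"x": 20,"y": 31,"z": 8,"rz": 4.8},
    {"x": 20,"y": 31,"z": 8,"rz": 4.8},
    {"x": 20,"y": 31,"z": 8,"rz": 4.8},
    {"x": 20,"y": 31,"z": 8,"rz": 4.8},
    {"x": 20,"y": 31,"z": 8,"rz": 4.8}
  ]
}}

```text
schema error: expected keys x, y, z, rx, ry, rz, jaw
```

Request:
{"api": "apply_moves", "payload": {
  "plan": [
    {"x": 20,"y": 31,"z": 4,"rz": 4.8},
    {"x": 20,"y": 31,"z": 4,"rz": 4.8},
    {"x": 20,"y": 31,"z": 4,"rz": 4.8},
    {"x": 20,"y": 31,"z": 4,"rz": 4.8},
    {"x": 20,"y": 31,"z": 4,"rz": 4.8}
  ]
}}

```text
schema error: expected keys x, y, z, rx, ry, rz, jaw
```

```bash
python3 -c "
from h import *
st()"
```

```text
t 0.35 j [-1.204  0.353  1.634 -0.     1.155 -0.002] pos [ 225.275 -582.887  231.101] open 0.9981972865133586 F [ 0.094 -0.289 -0.371]
ty [-0.  0. -1.] tz [ 0.361 -0.933 -0.   ]
```

Request:
{"api": "apply_moves", "payload": {
  "plan": [
    {"x": 20,"y": 31,"z": 8,"rx": 0,"ry": 0,"rz": 4.8,"jaw": 85},
    {"x": 20,"y": 31,"z": 8,"rx": 0,"ry": 0,"rz": 4.8,"jaw": 85},
    {"x": 20,"y": 31,"z": 8,"rx": 0,"ry": 0,"rz": 4.8,"jaw": 85},
    {"x": 20,"y": 31,"z": 8,"rx": 0,"ry": 0,"rz": 4.8,"jaw": 85},
    {"x": 20,"y": 31,"z": 8,"rx": 0,"ry": 0,"rz": 4.8,"jaw": 85}
  ]
}}

```text
time: 0.77
position: [325.8, -426.5, 271.6]
tool_rot: [-0.273, 0.272, -0.652, 0.652]
contact_force: [0.7, -0.3, 0.1]
opening: 0.995
```

Request:
{"api": "apply_moves", "payload": {
  "plan": [
    {"x": 20,"y": 31,"z": 8,"rx": 0,"ry": 0,"rz": 4.8,"jaw": 85},
    {"x": 20,"y": 31,"z": 8,"rx": 0,"ry": 0,"rz": 4.8,"jaw": 85},
    {"x": 20,"y": 31,"z": 8,"rx": 0,"ry": 0,"rz": 4.8,"jaw": 85},
    {"x": 20,"y": 31,"z": 8,"rx": 0,"ry": 0,"rz": 4.8,"jaw": 85},
    {"x": 20,"y": 31,"z": 8,"rx": 0,"ry": 0,"rz": 4.8,"jaw": 85}
  ]
}}

```text
time: 1.18
position: [425.9, -271.3, 311.9]
tool_rot: [-0.402, 0.402, -0.581, 0.582]
contact_force: [-0.1, -0.3, 0.7]
opening: 0.995
```

Request:
{"api": "apply_moves", "payload": {
  "plan": [
    {"x": 20,"y": 31,"z": 4,"rx": 0,"ry": 0,"rz": 4.8,"jaw": 85},
    {"x": 20,"y": 31,"z": 4,"rx": 0,"ry": 0,"rz": 4.8,"jaw": 85},
    {"x": 20,"y": 31,"z": 4,"rx": 0,"ry": 0,"rz": 4.8,"jaw": 85},
    {"x": 20,"y": 31,"z": 4,"rx": 0,"ry": 0,"rz": 4.8,"jaw": 85},
    {"x": 20,"y": 31,"z": 4,"rx": 0,"ry": 0,"rz": 4.8,"jaw": 85}
  ]
}}

```text
time: 1.6
position: [526.0, -116.2, 331.7]
tool_rot: [0.515, -0.514, 0.485, -0.485]
contact_force: [1.4, -0.8, -0.5]
opening: 0.994
```

```bash
python3 -c "
from h import *
st()"
```

```text
t 1.6 j [-0.22   0.133  1.695 -0.     1.312 -0.279] pos [ 525.982 -116.228  331.717] open 0.9942652903862752 F [ 1.362 -0.777 -0.526]
ty [ 0. -0. -1.] tz [0.998 0.059 0.   ]
```

Request:
{"api": "apply_moves", "payload": {
  "plan": [
    {"x": 0,"y": 10,"z": 0,"rx": 6,"ry": 0.4,"rz": 0,"jaw": 85},
    {"x": 0,"y": 10,"z": 0,"rx": 6,"ry": 0.4,"rz": 0,"jaw": 85},
    {"x": 0,"y": 10,"z": 0,"rx": 6,"ry": 0.4,"rz": 0,"jaw": 85}
  ]
}}

```text
time: 1.85
position: [526.3, -85.8, 332.4]
tool_rot: [0.585, -0.431, 0.561, -0.397]
contact_force: [0.1, 0.3, -0.3]
opening: 0.999
```

```bash
python3 -c "
from h import *
st()"
```

```text
t 1.85 j [-0.35   0.192  1.661  0.295  1.427 -0.472] pos [526.275 -85.758 332.354] open 0.9985120671203265 F [ 0.064  0.327 -0.329]
ty [-0.02   0.313 -0.95 ] tz [ 0.998  0.059 -0.001]
```

Request:
{"api": "apply_moves", "payload": {
  "plan": [
    {"x": 4,"y": 10,"z": -12,"rx": 6,"ry": 0.4,"rz": 0,"jaw": 85},
    {"x": 4,"y": 10,"z": -12,"rx": 6,"ry": 0.4,"rz": 0,"jaw": 85},
    {"x": 4,"y": 10,"z": -12,"rx": 6,"ry": 0.4,"rz": 0,"jaw": 85},
    {"x": 4,"y": 10,"z": -12,"rx": 6,"ry": 0.4,"rz": 0,"jaw": 85},
    {"x": 4,"y": 10,"z": -12,"rx": 6,"ry": 0.4,"rz": 0,"jaw": 85}
  ]
}}

```text
time: 2.27
position: [546.0, -38.2, 271.5]
tool_rot: [0.666, -0.271, 0.656, -0.232]
contact_force: [-0.4, -0.0, -0.3]
opening: 0.998
```

```bash
python3 -c "
from h import *
st()"
```

```text
t 2.2667 j [-0.484  0.443  1.678  0.692  1.555 -0.746] pos [546.027 -38.189 271.451] open 0.9977660571210231 F [-0.398 -0.041 -0.293]
ty [-0.047  0.746 -0.665] tz [ 0.998  0.057 -0.007]
```

Request:
{"api": "apply_moves", "payload": {
  "plan": [
    {"x": 4,"y": 10,"z": -12,"rx": 6,"ry": 0.4,"rz": 0,"jaw": 85},
    {"x": 4,"y": 10,"z": -12,"rx": 6,"ry": 0.4,"rz": 0,"jaw": 85},
    {"x": 4,"y": 10,"z": -12,"rx": 6,"ry": 0.4,"rz": 0,"jaw": 85},
    {"x": 4,"y": 10,"z": -12,"rx": 6,"ry": 0.4,"rz": 0,"jaw": 85},
    {"x": 4,"y": 10,"z": -12,"rx": 6,"ry": 0.4,"rz": 0,"jaw": 85}
  ]
}}

```text
time: 2.68
position: [566.0, 11.6, 210.9]
tool_rot: [0.702, -0.094, 0.705, -0.049]
contact_force: [-0.2, -0.4, -0.7]
opening: 0.998
```

```bash
python3 -c "
from h import *
st()"
```

```text
t 2.6833 j [-0.505  0.781  1.668  0.995  1.755 -0.981] pos [565.957  11.612 210.867] open 0.997899762870195 F [-0.169 -0.422 -0.682]
ty [-0.063  0.978 -0.201] tz [ 0.998  0.062 -0.01 ]
```

```bash
cat >> h.py <<'E'
def turn(ty,tz):
    o=st(); r=R.from_quat(np.roll(o["tool_rot"],-1))
    ty=np.array(ty,float);ty/=np.linalg.norm(ty);tz=np.array(tz,float);tz-=ty*(tz@ty);tz/=np.linalg.norm(tz)
    g=R.from_matrix(np.c_[np.cross(ty,tz),ty,tz]); print("rotvec deg",np.degrees((g*r.inv()).as_rotvec()))
E
python3 - <<'E'
from h import *
turn([-.071,.9975,0],[.9975,.071,0])
cam("side","side1");cam("wrist","wrist1")
E
```

```text
t 2.6833 j [-0.505  0.781  1.668  0.995  1.755 -0.981] pos [565.957  11.612 210.867] open 0.997899762870195 F [-0.169 -0.422 -0.682]
ty [-0.063  0.978 -0.201] tz [ 0.998  0.062 -0.01 ]
rotvec deg [11.608  0.18   0.431]
```

View pics/wrist1.png

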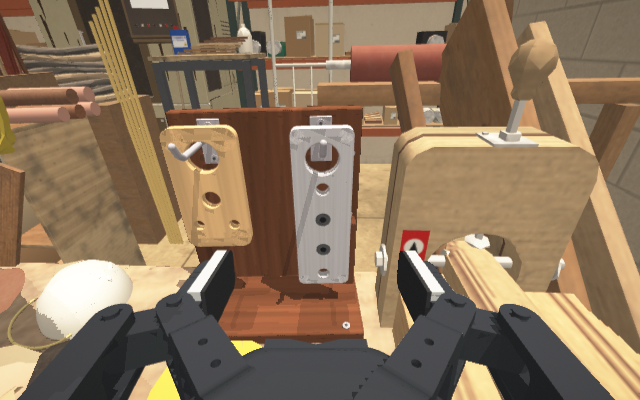

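View pics/side1.png

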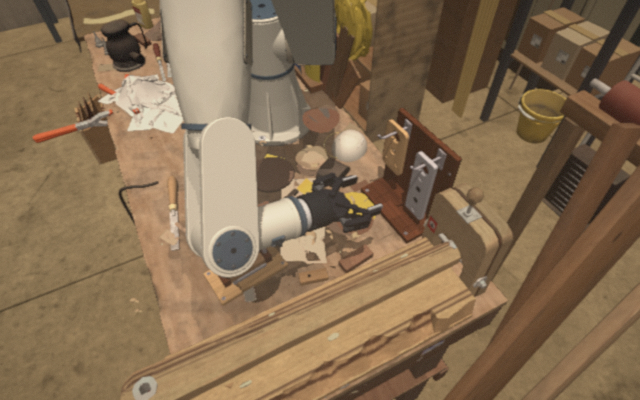

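Request:
{"api": "apply_moves", "payload": {
  "plan": [
    {"x": 0,"y": 5,"z": -24,"rx": 5.8,"ry": 0.1,"rz": 0.2,"jaw": 85},
    {"x": 0,"y": 5,"z": -23,"rx": 5.8,"ry": 0.1,"rz": 0.2,"jaw": 85},
    {"x": 0,"y": 5,"z": -22,"rx": 0,"ry": 0,"rz": 0,"jaw": 85},
    {"x": 0,"y": 0,"z": 0,"rx": 0,"ry": 0,"rz": 0,"jaw": 85}
  ]
}}

```text
time: 3.12
position: [564.2, 27.8, 139.2]
tool_rot: [0.705, -0.028, 0.709, 0.024]
contact_force: [0.1, 0.2, 1.0]
opening: 0.991
```

```bash
python3 - <<'E'
from h import *
turn([-.071,.9975,0],[.9975,.071,0])
c=cam("wrist","wrist2");print(c["extrinsics"])
np.savez("w2.npz",**c)
E
```

```text
t 3.1167 j [-0.492  0.999  1.633  1.062  1.83  -1.125] pos [564.169  27.843 139.155] open 0.9912391322181776 F [0.127 0.187 0.965]
ty [-0.074  0.997 -0.006] tz [ 0.997  0.074 -0.006]
rotvec deg [ 0.357 -0.326 -0.174]
[[   0.997   -0.016    0.072  575.26 ]
 [   0.073    0.305   -0.949 -114.319]
 [  -0.006    0.952    0.306  218.149]
 [   0.       0.       0.       1.   ]]
```

View pics/wrist2.png

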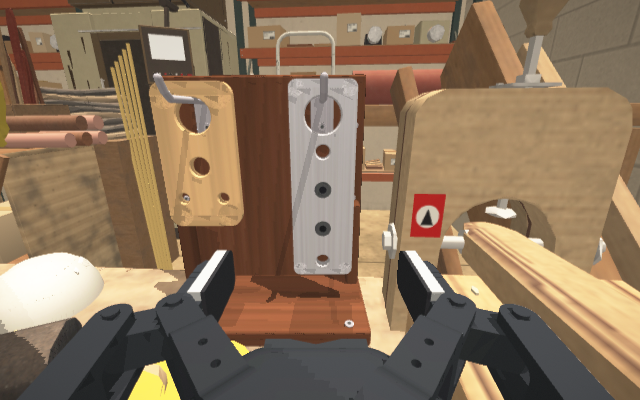

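```bash
python3 - <<'E'
from h import *
c=dict(np.load("w2.npz"))
n=np.array([-.071,.9975,0]); p0=np.array([559.5,143,0])
def hit(u,v):
    o,d=ray(c,u,v); return o+d*((p0-o)@n)/(d@n)
for p in [(322.5,152),(322.5,190),(322.5,229),(322.5,259),(293,200),(354,200),(352,272),(294,272),(289,82),(357,82),(388,240)]: print(p,hit(*p))
o=manip.observe()["position"]; tz=np.array([.9975,.071,0]); 
for v in (152,229): print("lateral",(hit(322.5,v)-o)@tz)
E
```

```text
(322.5, 152) [562.49792344 143.21338603 180.55250658]
(322.5, 190) [562.54082854 143.21643993 144.64917254]
(322.5, 229) [562.5888468  143.21985777 104.46710373]
(322.5, 259) [562.6288881  143.22270782  70.96022782]
(293, 200) [534.33698246 141.20894812 134.8455183 ]
(354, 200) [592.6645881  145.36058722 134.51492349]
(352, 272) [593.35967712 145.41006223  55.51709648]
(294, 272) [532.95857466 141.11083589  55.81371687]
(289, 82) [534.17409505 141.19735413 239.72188116]
(357, 82) [591.50819023 145.2782772  239.33932403]
(388, 240) [628.17584481 147.8882055   92.11399792]
lateral 5.69396710006084
lateral 5.7851226494877634
```

Request:
{"api": "apply_moves", "payload": {
  "plan": [
    {"x": 4,"y": 20,"z": 3,"rx": 0.4,"ry": -0.3,"rz": -0.2,"jaw": 85},
    {"x": -1,"y": 20,"z": 0,"rx": 0,"ry": 0,"rz": 0,"jaw": 85},
    {"x": -1,"y": 20,"z": 0,"rx": 0,"ry": 0,"rz": 0,"jaw": 85},
    {"x": 0,"y": 0,"z": 0,"rx": 0,"ry": 0,"rz": 0,"jaw": 85}
  ]
}}

```text
time: 3.5
position: [567.5, 88.9, 148.9]
tool_rot: [0.71, -0.026, 0.704, 0.025]
contact_force: [-0.1, -0.2, -0.2]
opening: 0.994
```

```bash
python3 - <<'E'
from h import *
turn([-.071,.9975,0],[.9975,.071,0])
c=cam("wrist","wrist3");np.savez("w3.npz",**c)
E
```

```text
t 3.5 j [-0.406  0.97   1.694  1.139  1.783 -1.149] pos [567.549  88.91  148.888] open 0.9944050881816653 F [-0.109 -0.238 -0.189]
ty [-0.072  0.997 -0.001] tz [0.997 0.072 0.008]
rotvec deg [ 0.019  0.485 -0.046]
```

View pics/wrist3.png

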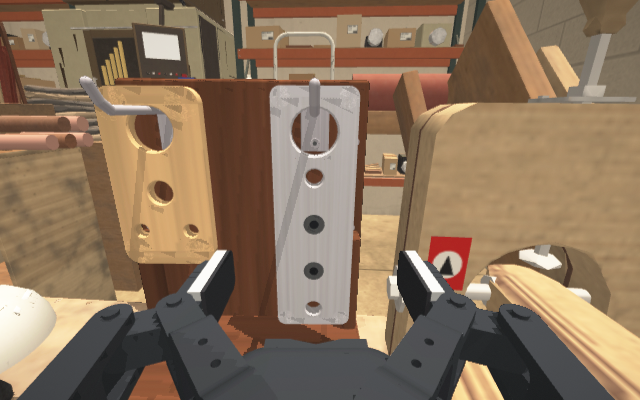

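Request:
{"api": "apply_moves", "payload": {
  "plan": [
    {"x": -1,"y": 16,"z": -3,"rx": 0,"ry": 0.2,"rz": 0,"jaw": 85},
    {"x": -1,"y": 16,"z": -3,"rx": 0,"ry": 0.2,"rz": 0,"jaw": 85},
    {"x": -1,"y": 16,"z": 0,"rx": 0,"ry": 0,"rz": 0,"jaw": 85},
    {"x": 0,"y": 0,"z": 0,"rx": 0,"ry": 0,"rz": 0,"jaw": 85}
  ]
}}

```text
time: 3.88
position: [563.5, 137.7, 139.7]
tool_rot: [0.705, -0.024, 0.708, 0.026]
contact_force: [-0.7, -0.1, -0.0]
opening: 0.998
```

```bash
python3 - <<'E'
from h import *
turn([-.071,.9975,0],[.9975,.071,0])
c=cam("wrist","wrist4");np.savez("w4.npz",**c)
E
```

```text
t 3.8833 j [-0.337  0.975  1.738  1.197  1.739 -1.171] pos [563.455 137.713 139.699] open 0.9982325655281619 F [-0.719 -0.079 -0.022]
ty [-0.071  0.997  0.003] tz [ 0.997  0.071 -0.003]
rotvec deg [-0.148 -0.194 -0.003]
```

View pics/wrist4.png

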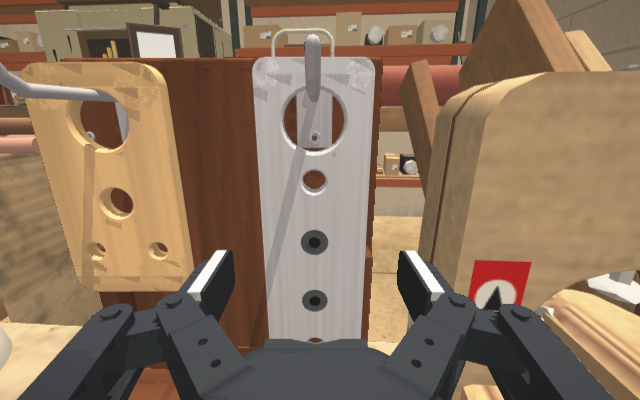

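Request:
{"api": "apply_moves", "payload": {
  "plan": [
    {"x": -1,"y": 12,"z": 1,"rx": 0,"ry": 0,"rz": 0,"jaw": 85},
    {"x": -1,"y": 11,"z": 1,"rx": 0,"ry": 0,"rz": 0,"jaw": 85},
    {"x": 0,"y": 0,"z": 0,"rx": 0,"ry": 0,"rz": 0,"jaw": 85},
    {"x": 0,"y": 0,"z": 0,"rx": 0,"ry": 0,"rz": 0,"jaw": 85}
  ]
}}

```text
time: 4.27
position: [562.0, 158.7, 141.4]
tool_rot: [0.706, -0.024, 0.708, 0.026]
contact_force: [-0.4, -0.3, 0.2]
opening: 0.998
```

```bash
python3 - <<'E'
from h import *
turn([-.071,.9975,0],[.9975,.071,0])
c=cam("wrist","wrist5");cam("side","side5");st()
E
```

```text
t 4.2667 j [-0.305  0.968  1.758  1.226  1.722 -1.178] pos [561.985 158.731 141.366] open 0.99800020401693 F [-0.353 -0.317  0.177]
ty [-0.07   0.998  0.003] tz [ 0.998  0.07  -0.003]
rotvec deg [-0.159 -0.177  0.063]
t 4.3667 j [-0.307  0.968  1.758  1.226  1.722 -1.178] pos [562.337 157.983 141.262] open 0.9976319877241975 F [ 0.354 -0.751 -0.531]
ty [-0.069  0.998  0.003] tz [ 0.998  0.069 -0.003]
```

View pics/wrist5.png

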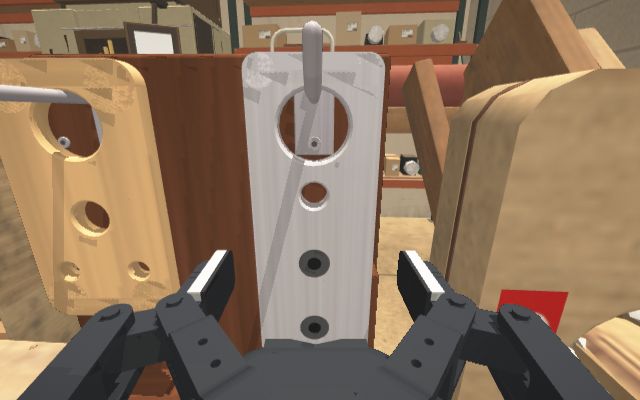

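View pics/side5.png

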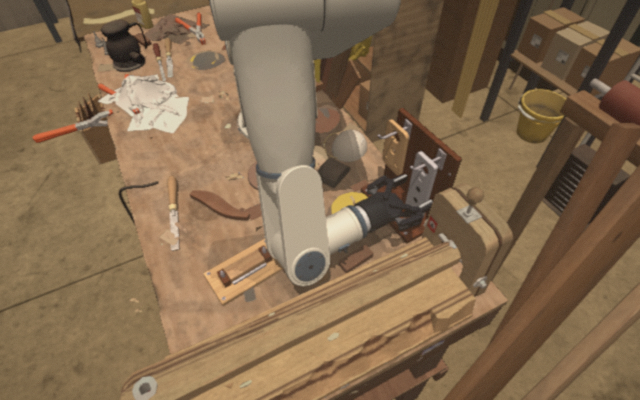

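Request:
{"api": "apply_moves", "payload": {
  "newtons": 40,
  "plan": [
    {"x": 0,"y": -5,"z": 0,"rx": 0.1,"ry": 0.2,"rz": 0,"jaw": 66},
    {"x": 0,"y": 0,"z": 0,"rx": 0,"ry": 0,"rz": 0,"jaw": 66},
    {"x": 0,"y": 0,"z": 0,"rx": 0,"ry": 0,"rz": 0,"jaw": 66},
    {"x": 0,"y": 0,"z": 0,"rx": 0,"ry": 0,"rz": 0,"jaw": 66}
  ]
}}

```text
time: 4.7
position: [562.5, 152.6, 141.2]
tool_rot: [0.705, -0.022, 0.709, 0.026]
contact_force: [-0.1, 0.1, 0.7]
opening: 0.773
```

```bash
python3 - <<'E'
from h import *
c=cam("wrist","wrist6");st()
E
```

```text
t 4.75 j [-0.315  0.97   1.754  1.22   1.727 -1.174] pos [562.427 152.714 141.243] open 0.7734640477608853 F [ 1.327 -0.674 -0.913]
ty [-0.068  0.998  0.005] tz [ 0.998  0.068 -0.006]
```

View pics/wrist6.png

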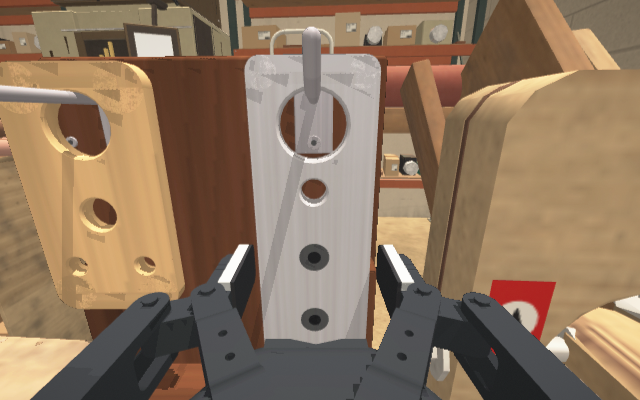

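Request:
{"api": "apply_moves", "payload": {
  "newtons": 40,
  "plan": [
    {"x": 0,"y": 0,"z": 0,"rx": 0,"ry": 0,"rz": 0,"jaw": 56},
    {"x": 0,"y": 0,"z": 0,"rx": 0,"ry": 0,"rz": 0,"jaw": 56},
    {"x": 0,"y": 0,"z": 0,"rx": 0,"ry": 0,"rz": 0,"jaw": 56},
    {"x": 0,"y": 0,"z": 0,"rx": 0,"ry": 0,"rz": 0,"jaw": 56}
  ]
}}

```text
time: 5.08
position: [562.3, 153.1, 141.2]
tool_rot: [0.705, -0.023, 0.709, 0.026]
contact_force: [1.0, -0.9, 0.3]
opening: 0.675
```

```bash
python3 - <<'E'
from h import *
c=cam("wrist","wrist7");st()
E
```

```text
t 5.1333 j [-0.314  0.97   1.754  1.22   1.727 -1.174] pos [562.34  153.043 141.217] open 0.6797342271919374 F [ 0.28  -0.708 -1.095]
ty [-0.069  0.998  0.005] tz [ 0.998  0.069 -0.006]
```

View pics/wrist7.png

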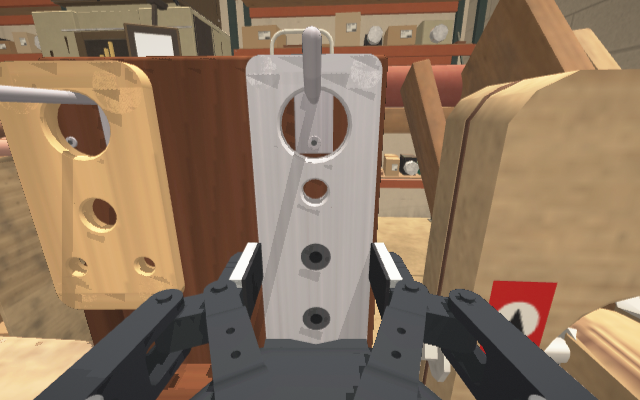

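Request:
{"api": "apply_moves", "payload": {
  "newtons": 70,
  "plan": [
    {"x": 0,"y": 0,"z": 0,"rx": 0,"ry": 0,"rz": 0,"jaw": 54},
    {"x": 0,"y": 0,"z": 2,"rx": 0,"ry": 0,"rz": 0,"jaw": 54},
    {"x": 0,"y": 0,"z": 3,"rx": 0,"ry": 0,"rz": 0,"jaw": 54},
    {"x": 0,"y": 0,"z": 3,"rx": 0,"ry": 0,"rz": 0,"jaw": 54},
    {"x": 0,"y": 0,"z": 3,"rx": 0,"ry": 0,"rz": 0,"jaw": 54}
  ]
}}

```text
time: 5.55
position: [562.3, 153.0, 152.5]
tool_rot: [0.705, -0.023, 0.709, 0.026]
contact_force: [0.1, 0.6, -2.2]
opening: 0.662
```

Request:
{"api": "apply_moves", "payload": {
  "plan": [
    {"x": 0,"y": 0,"z": 3,"rx": 0,"ry": 0,"rz": 0,"jaw": 54},
    {"x": 0,"y": 0,"z": 3,"rx": 0,"ry": 0,"rz": 0,"jaw": 54},
    {"x": 0,"y": 0,"z": 3,"rx": 0,"ry": 0,"rz": 0,"jaw": 54},
    {"x": 0,"y": 0,"z": 0,"rx": 0,"ry": 0,"rz": 0,"jaw": 54}
  ]
}}

```text
time: 5.88
position: [562.4, 153.0, 162.0]
tool_rot: [0.705, -0.023, 0.709, 0.026]
contact_force: [0.1, -0.2, -2.6]
opening: 0.66
```

```bash
python3 - <<'E'
from h import *
c=cam("wrist","wrist8");st()
cam("side","side8")
E
```

```text
t 5.9333 j [-0.314  0.934  1.765  1.223  1.736 -1.151] pos [562.395 152.978 161.625] open 0.6613900219546569 F [ 0.768  0.234 -2.453]
ty [-0.069  0.998  0.005] tz [ 0.998  0.069 -0.005]
```

View pics/wrist8.png

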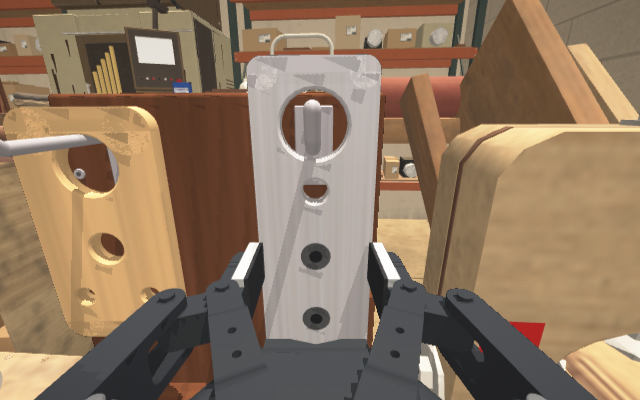

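Request:
{"api": "apply_moves", "payload": {
  "plan": [
    {"x": 0.5,"y": -7,"z": 0,"rx": 0,"ry": 0,"rz": 0,"jaw": 54},
    {"x": 0.5,"y": -7,"z": 0,"rx": 0,"ry": 0,"rz": 0,"jaw": 54},
    {"x": 0.5,"y": -7,"z": 0,"rx": 0,"ry": 0,"rz": 0,"jaw": 54},
    {"x": 0.5,"y": -7,"z": 0,"rx": 0,"ry": 0,"rz": 0,"jaw": 54}
  ]
}}

```text
time: 6.32
position: [564.5, 124.0, 161.2]
tool_rot: [0.705, -0.023, 0.709, 0.026]
contact_force: [-0.4, -0.8, -3.2]
opening: 0.658
```

```bash
python3 - <<'E'
from h import *
c=cam("wrist","wrist9");st()
E
```

```text
t 6.3667 j [-0.359  0.942  1.737  1.186  1.76  -1.139] pos [564.853 122.941 161.18 ] open 0.6560855877020075 F [-0.263 -1.634 -2.655]
ty [-0.068  0.998  0.005] tz [ 0.998  0.068 -0.005]
```

View pics/wrist9.png

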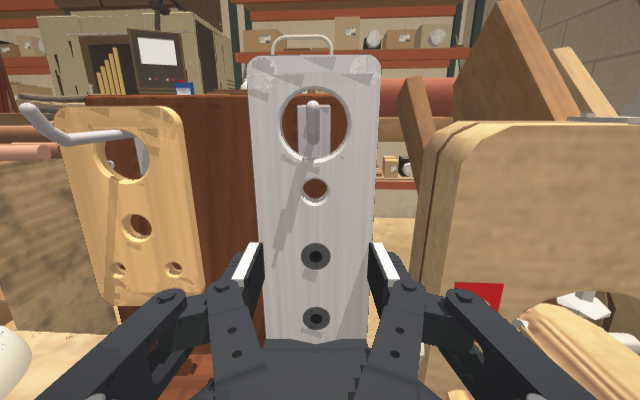

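Request:
{"api": "apply_moves", "payload": {
  "plan": [
    {"x": 0.5,"y": -6,"z": 0,"rx": 0,"ry": 0,"rz": 0,"jaw": 54},
    {"x": 0.5,"y": -6,"z": 0,"rx": 0,"ry": 0,"rz": 0,"jaw": 54},
    {"x": 0.5,"y": -6,"z": 0,"rx": 0,"ry": 0,"rz": 0,"jaw": 54}
  ]
}}

```text
time: 6.62
position: [565.8, 106.4, 161.2]
tool_rot: [0.704, -0.023, 0.709, 0.026]
contact_force: [0.2, -0.5, -2.5]
opening: 0.658
```

```bash
python3 - <<'E'
from h import *
c=cam("wrist","wrist10");st()
E
```

```text
t 6.6667 j [-0.384  0.947  1.72   1.165  1.776 -1.131] pos [566.169 105.513 161.275] open 0.6593207205411548 F [-0.093 -0.914 -3.05 ]
ty [-0.068  0.998  0.005] tz [ 0.998  0.068 -0.006]
```

View pics/wrist10.png

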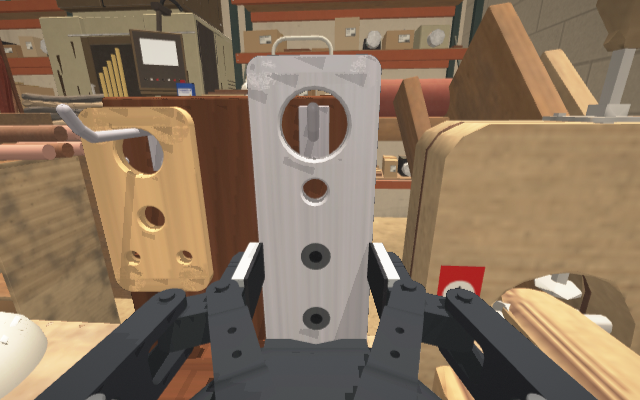

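Request:
{"api": "apply_moves", "payload": {
  "plan": [
    {"x": 0.5,"y": -7,"z": 0,"rx": 0,"ry": 0,"rz": 0,"jaw": 54},
    {"x": 0.5,"y": -7,"z": 0,"rx": 0,"ry": 0,"rz": 0,"jaw": 54},
    {"x": 0.5,"y": -8,"z": 0,"rx": 0,"ry": 0,"rz": 0,"jaw": 54},
    {"x": 0.5,"y": -10,"z": 0,"rx": 0,"ry": 0,"rz": 0,"jaw": 54},
    {"x": 0.5,"y": -12,"z": 0,"rx": 0,"ry": 0,"rz": 0,"jaw": 54}
  ]
}}

```text
time: 7.08
position: [568.2, 62.2, 161.3]
tool_rot: [0.704, -0.023, 0.709, 0.026]
contact_force: [0.5, 0.6, -2.5]
opening: 0.658
```

```bash
python3 - <<'E'
from h import *
c=cam("wrist","wrist11");st()
cam("top","top11")
E
```

```text
t 7.1333 j [-0.447  0.96   1.671  1.115  1.817 -1.112] pos [568.839  60.095 161.318] open 0.6541730344554401 F [ 0.261 -2.11  -3.085]
ty [-0.068  0.998  0.004] tz [ 0.998  0.068 -0.005]
```

View pics/wrist11.png

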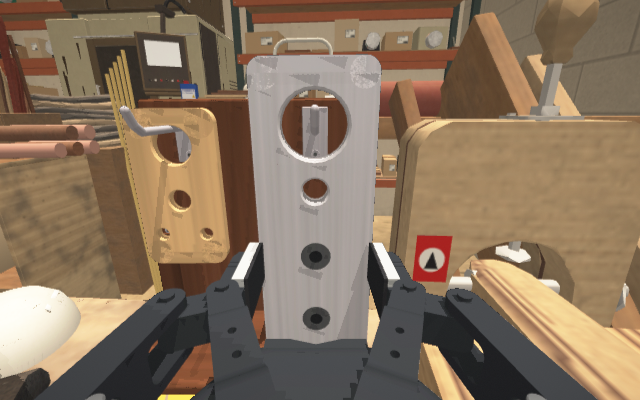

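View pics/top11.png

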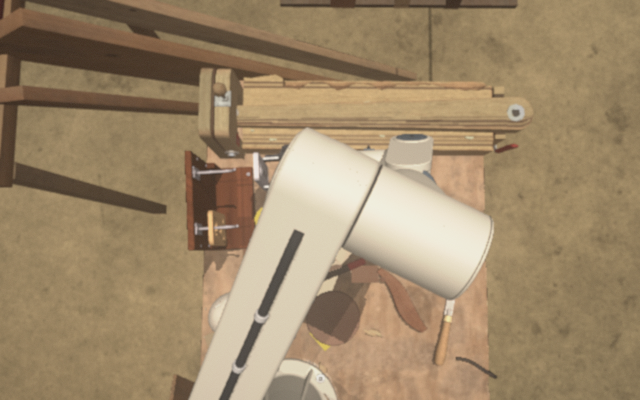

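```bash
python3 - <<'E'
from h import *
T=cv2.imread("pics/top0.png");S=cv2.imread("pics/side0.png")
s=cam("side");t=cam("top")
def m(img,lo,hi,box):
    h=cv2.cvtColor(img,cv2.COLOR_BGR2HSV);k=cv2.inRange(h,lo,hi);x0,y0,x1,y1=box
    mm=np.zeros_like(k);mm[y0:y1,x0:x1]=k[y0:y1,x0:x1]
    n,l,st_,ce=cv2.connectedComponentsWithStats(mm);i=1+np.argmax(st_[1:,4]);return st_[i],ce[i]
for lo,hi,b1,b2 in [((22,120,120),(32,255,255),(245,195,315,255),(325,185,385,235)),((0,150,100),(8,255,255),(330,250,375,280),(255,195,300,225))]:
    a,c1=m(T,lo,hi,b1);b,c2=m(S,lo,hi,b2)
    print(a,b,tri(t,c1,s,c2),onz(t,*c1,0),onz(s,*c2,0))
E
python3 - <<'E'
import cv2
b=cv2.imread("pics/top0.png");a=cv2.imread("pics/side0.png")
cv2.imwrite("pics/z1.png",cv2.vconcat([cv2.resize(b[180:290,250:410],(800,550),interpolation=cv2.INTER_CUBIC)]))
cv2.imwrite("pics/z2.png",cv2.resize(a[140:270,240:400],(690,560),interpolation=cv2.INTER_CUBIC))
E
```

```text
[ 255  203   45   48 1563] [332 193  45  35 992] (array([452.90269559,  36.97292187,   6.75822078]), np.float64(0.11251507574719583)) [453.22887896  37.64261633   0.        ] [448.38656908  39.82343012   0.        ]Traceback (most recent call last):
  File "<stdin>", line 9, in <module>
  File "<stdin>", line 7, in m
    return _wrapfunc(a, 'argmax', axis=axis, out=out, **kwds)
    return bound(*args, **kwds)
ValueError: attempt to get argmax of an empty sequence
```

View pics/z1.png

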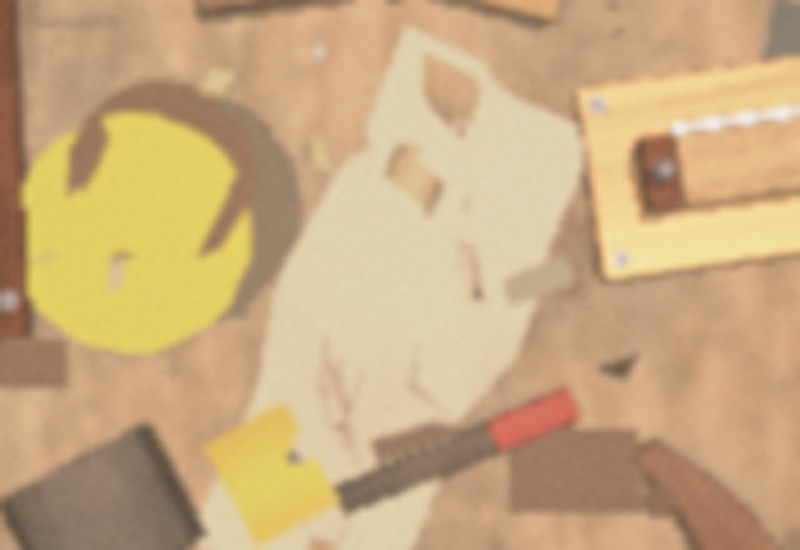

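View pics/z2.png

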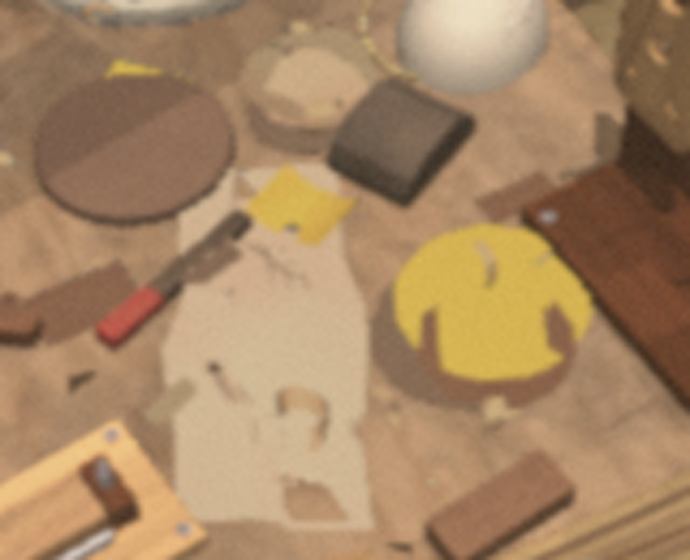

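Request:
{"api": "apply_moves", "payload": {
  "plan": [
    {"x": -8,"y": -25,"z": 4,"rx": 0,"ry": 0,"rz": 0,"jaw": 54},
    {"x": -8,"y": -30,"z": 4,"rx": 0,"ry": 0,"rz": 0,"jaw": 54},
    {"x": -8,"y": -30,"z": 4,"rx": -4,"ry": -0.3,"rz": 0,"jaw": 54},
    {"x": -8,"y": -25,"z": 4,"rx": -6,"ry": -0.4,"rz": 0,"jaw": 54},
    {"x": -8,"y": -20,"z": 4,"rx": -6,"ry": -0.4,"rz": 0,"jaw": 54}
  ]
}}

```text
time: 7.7
position: [527.8, -68.9, 180.4]
tool_rot: [0.701, -0.122, 0.699, -0.075]
contact_force: [0.5, 0.1, -3.5]
opening: 0.659
```

Request:
{"api": "apply_moves", "payload": {
  "plan": [
    {"x": -8,"y": -10,"z": 0,"rx": -6,"ry": -0.4,"rz": 0,"jaw": 54},
    {"x": -8,"y": -10,"z": 0,"rx": -6,"ry": -0.4,"rz": 0,"jaw": 54},
    {"x": -8,"y": -10,"z": 0,"rx": -6,"ry": -0.4,"rz": 0,"jaw": 54},
    {"x": -8,"y": -10,"z": 0,"rx": -6,"ry": -0.4,"rz": 0,"jaw": 54},
    {"x": -8,"y": -5,"z": 0,"rx": -6,"ry": -0.4,"rz": 0,"jaw": 54}
  ]
}}

```text
time: 8.12
position: [488.0, -113.2, 181.7]
tool_rot: [0.658, -0.298, 0.643, -0.256]
contact_force: [0.1, 1.2, -2.3]
opening: 0.658
```

```bash
python3 - <<'E'
from h import *
turn([0,0,-1],[.9975,.071,0])
c=cam("side","side12")
E
```

```text
t 8.1167 j [-0.609  0.502  1.769  0.576  1.438 -0.919] pos [ 488.031 -113.166  181.67 ] open 0.6576614465799376 F [ 0.132  1.196 -2.348]
ty [-0.047  0.691 -0.721] tz [ 0.998  0.064 -0.004]
rotvec deg [-43.744  -3.194   0.499]
```

View pics/side12.png

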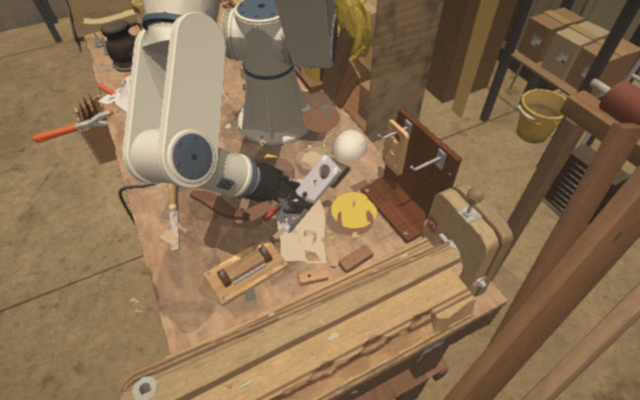

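Request:
{"api": "apply_moves", "payload": {
  "plan": [
    {"x": -5,"y": 0,"z": 0,"rx": -6.25,"ry": -0.45,"rz": 0,"jaw": 54},
    {"x": -5,"y": 0,"z": 0,"rx": -6.25,"ry": -0.45,"rz": 0,"jaw": 54},
    {"x": -5,"y": 0,"z": 0,"rx": -6.25,"ry": -0.45,"rz": 0,"jaw": 54},
    {"x": -5,"y": 0,"z": 0,"rx": -6.25,"ry": -0.45,"rz": 0,"jaw": 54},
    {"x": -5,"y": 0,"z": 0,"rx": -6.25,"ry": -0.45,"rz": 0,"jaw": 54}
  ]
}}

```text
time: 8.58
position: [462.8, -111.3, 181.5]
tool_rot: [0.566, -0.459, 0.538, -0.424]
contact_force: [-0.5, -0.3, -4.2]
opening: 0.659
```

Request:
{"api": "apply_moves", "payload": {
  "plan": [
    {"x": -4,"y": 0,"z": 0,"rx": -6.25,"ry": -0.45,"rz": 0,"jaw": 54},
    {"x": -4,"y": 0,"z": 0,"rx": -6.25,"ry": -0.45,"rz": 0,"jaw": 54},
    {"x": 0,"y": 0,"z": -5,"rx": 0,"ry": 0,"rz": 6.5,"jaw": 54},
    {"x": 0,"y": 0,"z": -5,"rx": 0,"ry": 0,"rz": 6.5,"jaw": 54},
    {"x": 0,"y": 0,"z": -5,"rx": 0,"ry": 0,"rz": 6.5,"jaw": 54}
  ]
}}

```text
time: 9.0
position: [454.1, -110.1, 165.7]
tool_rot: [0.593, -0.59, 0.39, -0.385]
contact_force: [0.6, -0.8, -3.2]
opening: 0.656
```

Request:
{"api": "apply_moves", "payload": {
  "plan": [
    {"x": 0,"y": 0,"z": -5,"rx": 0,"ry": 0,"rz": 6.5,"jaw": 54},
    {"x": 0,"y": 0,"z": -5,"rx": 0,"ry": 0,"rz": 6.5,"jaw": 54},
    {"x": 0,"y": 0,"z": -5,"rx": 0,"ry": 0,"rz": 6.5,"jaw": 54},
    {"x": 0,"y": 0,"z": -5,"rx": 0,"ry": 0,"rz": 6.5,"jaw": 54},
    {"x": 0,"y": 0,"z": -5,"rx": 0,"ry": 0,"rz": 6.5,"jaw": 54}
  ]
}}

```text
time: 9.42
position: [454.0, -110.9, 140.3]
tool_rot: [0.677, -0.675, 0.211, -0.204]
contact_force: [0.2, 0.6, -3.0]
opening: 0.656
```

```bash
python3 - <<'E'
from h import *
turn([0,0,-1],[np.cos(1.29),np.sin(1.29),0])
c=cam("side","side13");c=cam("wrist","wrist13")
E
```

```text
t 9.4167 j [-0.246  0.232  2.041  0.006  0.878 -1.226] pos [ 453.969 -110.87   140.268] open 0.6558827231809812 F [ 0.153  0.628 -2.977]
ty [-0.008  0.007 -1.   ] tz [0.561 0.828 0.001]
rotvec deg [-0.309 -0.497 18.002]
```

View pics/side13.png

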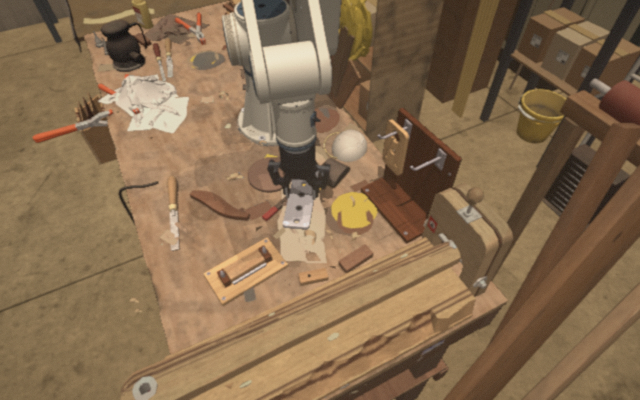

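View pics/wrist13.png

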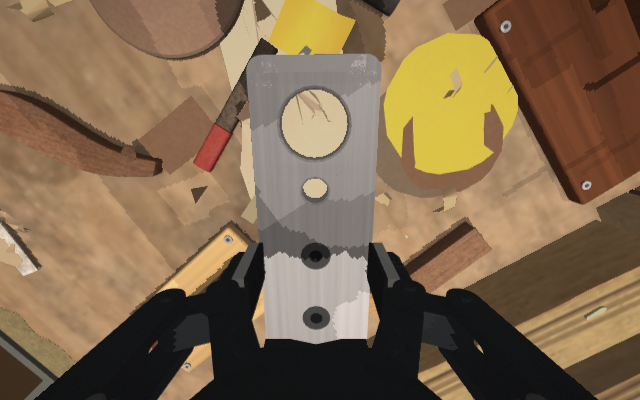

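Request:
{"api": "apply_moves", "payload": {
  "plan": [
    {"x": 0,"y": -1,"z": -20,"rx": -0.3,"ry": -0.5,"rz": 6,"jaw": 54},
    {"x": 0,"y": -1,"z": -20,"rx": 0,"ry": 0,"rz": 6,"jaw": 54},
    {"x": 0,"y": -1,"z": -25,"rx": 0,"ry": 0,"rz": 6,"jaw": 54},
    {"x": 0,"y": 0,"z": -25,"rx": 0,"ry": 0,"rz": 0,"jaw": 54},
    {"x": 0,"y": 0,"z": -15,"rx": 0,"ry": 0,"rz": 0,"jaw": 54}
  ]
}}

```text
time: 9.93
position: [453.7, -114.2, 34.2]
tool_rot: [0.7, -0.699, 0.102, -0.103]
contact_force: [-0.2, -0.0, -2.8]
opening: 0.66
```

```bash
python3 - <<'E'
from h import *
turn([0,0,-1],[np.cos(1.29),np.sin(1.29),0])
c=cam("side","side14");c=cam("wrist","wrist14")
i=cv2.imread("pics/side14.png");cv2.imwrite("pics/side14z.png",cv2.resize(i[140:290,230:400],None,fx=4.5,fy=4,interpolation=cv2.INTER_CUBIC))
E
```

```text
t 9.9333 j [-0.251  0.415  2.109  0.003  0.617 -1.534] pos [ 453.702 -114.244   34.234] open 0.6602079694429367 F [-0.226 -0.038 -2.754]
ty [ 0.001  0.002 -1.   ] tz [0.287 0.958 0.002]
rotvec deg [-0.098  0.067  0.57 ]
```

View pics/side14z.png

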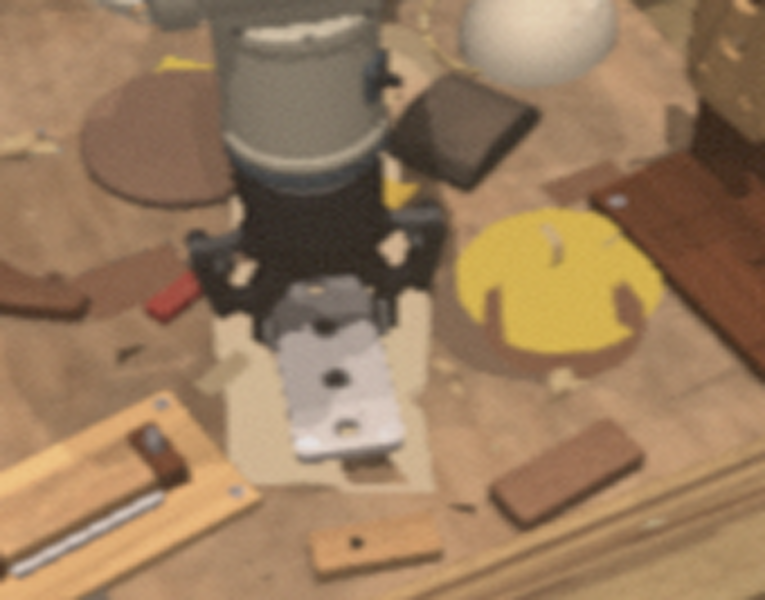

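View pics/wrist14.png

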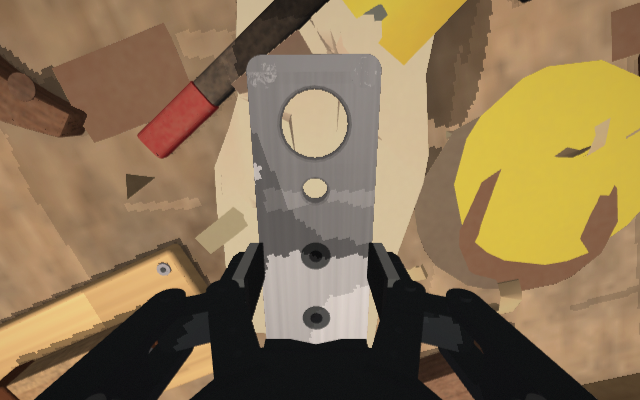

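Clear spot on the paper. Lower slowly, watching the force.

Request:
{"api": "apply_moves", "payload": {
  "plan": [
    {"x": 0,"y": 0,"z": -8,"rx": 0,"ry": 0,"rz": 0,"jaw": 54},
    {"x": 0,"y": 0,"z": -8,"rx": 0,"ry": 0,"rz": 0,"jaw": 54},
    {"x": 0,"y": 0,"z": -4,"rx": 0,"ry": 0,"rz": 0,"jaw": 54},
    {"x": 0,"y": 0,"z": -2,"rx": 0,"ry": 0,"rz": 0,"jaw": 54}
  ]
}}

```text
time: 10.37
position: [455.4, -114.9, 14.2]
tool_rot: [0.7, -0.7, 0.099, -0.103]
contact_force: [-0.5, 0.1, -2.4]
opening: 0.657
```

Request:
{"api": "apply_moves", "payload": {
  "plan": [
    {"x": 0,"y": 0,"z": -2,"rx": 0,"ry": 0,"rz": 0,"jaw": 54},
    {"x": 0,"y": 0,"z": -1,"rx": 0,"ry": 0,"rz": 0,"jaw": 54}
  ]
}}

```text
time: 10.53
position: [455.5, -115.0, 11.4]
tool_rot: [0.7, -0.7, 0.099, -0.103]
contact_force: [0.3, 0.5, -3.9]
opening: 0.657
```

Request:
{"api": "apply_moves", "payload": {
  "plan": [
    {"x": 0,"y": 0,"z": -2,"rx": 0,"ry": 0,"rz": 0,"jaw": 54},
    {"x": 0,"y": 0,"z": -2,"rx": 0,"ry": 0,"rz": 0,"jaw": 54},
    {"x": 0,"y": 0,"z": 0,"rx": 0,"ry": 0,"rz": 0,"jaw": 54}
  ]
}}

```text
time: 10.78
position: [455.2, -115.0, 7.1]
tool_rot: [0.7, -0.7, 0.099, -0.103]
contact_force: [-0.3, 0.5, -3.3]
opening: 0.659
```

Request:
{"api": "apply_moves", "payload": {
  "plan": [
    {"x": 0,"y": 0,"z": -2,"rx": 0,"ry": 0,"rz": 0,"jaw": 54},
    {"x": 0,"y": 0,"z": 0,"rx": 0,"ry": 0,"rz": 0,"jaw": 54}
  ]
}}

```text
time: 10.95
position: [455.2, -115.0, 5.1]
tool_rot: [0.7, -0.7, 0.099, -0.103]
contact_force: [0.8, 0.9, -2.7]
opening: 0.651
```

Request:
{"api": "apply_moves", "payload": {
  "plan": [
    {"x": 0,"y": 0,"z": -1.5,"rx": 0,"ry": 0,"rz": 0,"jaw": 54},
    {"x": 0,"y": 0,"z": 0,"rx": 0,"ry": 0,"rz": 0,"jaw": 54}
  ]
}}

```text
time: 11.12
position: [455.3, -115.0, 3.6]
tool_rot: [0.7, -0.7, 0.099, -0.103]
contact_force: [0.6, -1.0, -1.9]
opening: 0.657
```

```bash
python3 - <<'E'
from h import *
st()
c=cam("side","side15");c=cam("wrist","wrist15")
i=cv2.imread("pics/side15.png");cv2.imwrite("pics/side15z.png",cv2.resize(i[160:270,260:360],None,fx=6,fy=5.4,interpolation=cv2.INTER_CUBIC))
E
```

```text
t 11.1167 j [-0.251  0.477  2.118  0.002  0.543 -1.538] pos [ 455.27  -114.972    3.621] open 0.6568102628167158 F [ 0.637 -0.982 -1.867]
ty [ 0.005  0.    -1.   ] tz [0.282 0.959 0.001]
```

View pics/side15z.png

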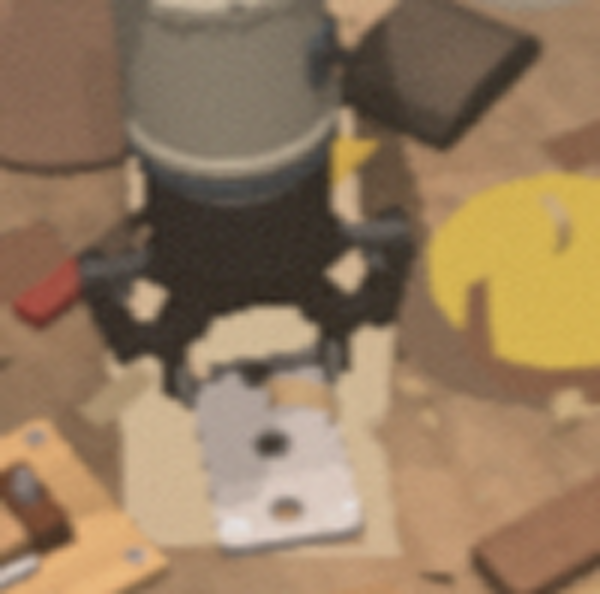

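Request:
{"api": "apply_moves", "payload": {
  "plan": [
    {"x": 0,"y": 0,"z": -1.5,"rx": 0,"ry": 0,"rz": 0,"jaw": 54},
    {"x": 0,"y": 0,"z": 0,"rx": 0,"ry": 0,"rz": 0,"jaw": 54}
  ]
}}

```text
time: 11.38
position: [455.4, -115.0, 3.1]
tool_rot: [0.7, -0.7, 0.099, -0.103]
contact_force: [-4.6, 0.9, 15.3]
opening: 0.661
```

Request:
{"api": "apply_moves", "payload": {
  "plan": [
    {"x": 0,"y": 0,"z": -1,"rx": 0,"ry": 0,"rz": 0,"jaw": 54},
    {"x": 0,"y": 0,"z": 0,"rx": 0,"ry": 0,"rz": 0,"jaw": 54}
  ]
}}

```text
time: 11.55
position: [455.5, -115.1, 3.0]
tool_rot: [0.7, -0.7, 0.099, -0.103]
contact_force: [-7.5, 2.1, 31.0]
opening: 0.657
```

Request:
{"api": "apply_moves", "payload": {
  "plan": [
    {"x": 0,"y": 0,"z": 2,"rx": 0,"ry": 0,"rz": 0,"jaw": 54},
    {"x": 0,"y": 0,"z": 0.5,"rx": 0,"ry": 0,"rz": 0,"jaw": 68},
    {"x": 0,"y": 0,"z": 0,"rx": 0,"ry": 0,"rz": 0,"jaw": 78},
    {"x": 0,"y": 0,"z": 0,"rx": 0,"ry": 0,"rz": 0,"jaw": 78},
    {"x": 0,"y": 0,"z": 0,"rx": 0,"ry": 0,"rz": 0,"jaw": 78}
  ]
}}

```text
time: 11.97
position: [455.4, -115.0, 3.7]
tool_rot: [0.7, -0.7, 0.099, -0.103]
contact_force: [0.3, -0.1, -0.2]
opening: 0.913
```

Request:
{"api": "apply_moves", "payload": {
  "plan": [
    {"x": 0,"y": 0,"z": 0,"rx": 0,"ry": 0,"rz": 0,"jaw": 78},
    {"x": 0,"y": 0,"z": 20,"rx": 0,"ry": 0,"rz": 0,"jaw": 78},
    {"x": 0,"y": 0,"z": 30,"rx": 0,"ry": 0,"rz": 0,"jaw": 80},
    {"x": 0,"y": 0,"z": 40,"rx": 0,"ry": 0,"rz": 0,"jaw": 80},
    {"x": 0,"y": 0,"z": 0,"rx": 0,"ry": 0,"rz": 0,"jaw": 80}
  ]
}}

```text
time: 12.38
position: [458.7, -115.9, 99.1]
tool_rot: [-0.7, 0.7, -0.096, 0.105]
contact_force: [2.5, -0.1, 0.6]
opening: 0.936
```

```bash
python3 - <<'E'
from h import *
st()
c=cam("side","side16");c=cam("wrist","wrist16");np.savez("w16.npz",**c)
i=cv2.imread("pics/side16.png");cv2.imwrite("pics/side16z.png",cv2.resize(i[160:270,260:360],None,fx=6,fy=5.4,interpolation=cv2.INTER_CUBIC))
E
```

```text
t 12.3833 j [-0.251  0.297  2.074  0.002  0.758 -1.537] pos [ 458.731 -115.868   99.143] open 0.9364883332343282 F [ 2.501 -0.106  0.626]
ty [ 0.013 -0.002 -1.   ] tz [0.283 0.959 0.002]
```

View pics/side16z.png

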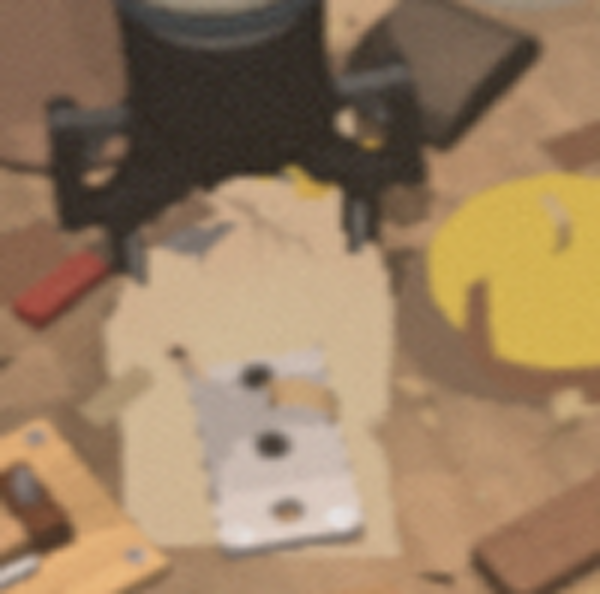

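View pics/wrist16.png

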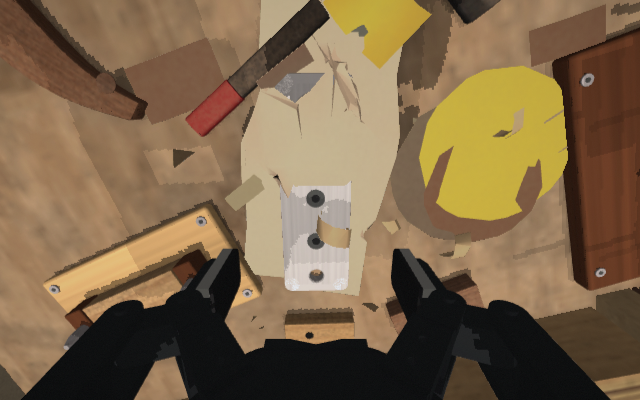

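Request:
{"api": "apply_moves", "payload": {
  "plan": [
    {"x": 5,"y": -27,"z": 10,"rx": 0,"ry": 0,"rz": -6.5,"jaw": 80},
    {"x": 5,"y": -28,"z": 5,"rx": 0,"ry": 0,"rz": -6.5,"jaw": 80},
    {"x": 5,"y": -28,"z": 5,"rx": 0,"ry": 0,"rz": -6.5,"jaw": 80},
    {"x": 5,"y": -28,"z": 0,"rx": 0,"ry": 0,"rz": -6.5,"jaw": 80},
    {"x": 5,"y": -28,"z": 0,"rx": 0,"ry": 0,"rz": -6.5,"jaw": 80}
  ]
}}

```text
time: 12.9
position: [479.7, -254.9, 112.5]
tool_rot: [-0.643, 0.643, -0.293, 0.296]
contact_force: [1.1, 0.4, -0.1]
opening: 0.938
```

Request:
{"api": "apply_moves", "payload": {
  "plan": [
    {"x": 5,"y": -27,"z": 0,"rx": 0,"ry": 0,"rz": -6.5,"jaw": 80},
    {"x": 5,"y": -28,"z": 0,"rx": 0,"ry": 0,"rz": -6.5,"jaw": 80},
    {"x": 5,"y": -28,"z": 0,"rx": 0,"ry": 0,"rz": -6.5,"jaw": 80},
    {"x": 5,"y": -28,"z": 0,"rx": 0,"ry": 0,"rz": -6.5,"jaw": 80},
    {"x": 5,"y": -28,"z": 0,"rx": 0,"ry": 0,"rz": -6,"jaw": 80}
  ]
}}

```text
time: 13.32
position: [504.5, -393.8, 111.6]
tool_rot: [-0.536, 0.537, -0.46, 0.461]
contact_force: [0.9, -0.3, 0.6]
opening: 0.934
```

Request:
{"api": "apply_moves", "payload": {
  "plan": [
    {"x": 0,"y": 0,"z": 0,"rx": 0,"ry": 0,"rz": 0,"jaw": 80},
    {"x": 0,"y": 0,"z": 0,"rx": 0,"ry": 0,"rz": 0,"jaw": 80}
  ]
}}

```text
time: 13.48
position: [504.4, -393.5, 111.6]
tool_rot: [-0.537, 0.539, -0.458, 0.46]
contact_force: [0.2, 0.3, 0.6]
opening: 0.932
```

```bash
python3 - <<'E'
from h import *
turn([0,0,-1],[np.cos(.155),np.sin(.155),0])
c=cam("wrist","wrist17");np.savez("w17.npz",**c);c=cam("top","top17");st()
E
```

```text
t 13.4833 j [-0.664  0.502  1.696 -0.003  0.941 -0.82 ] pos [ 504.438 -393.512  111.647] open 0.9320048343171439 F [0.195 0.328 0.597]
ty [ 0.    -0.003 -1.   ] tz [ 0.988  0.157 -0.   ]
rotvec deg [ 0.161  0.003 -0.158]
t 13.5833 j [-0.662  0.5    1.698 -0.002  0.942 -0.82 ] pos [ 504.253 -391.743  112.135] open 0.9361555928030815 F [-0.251  0.575 -0.567]
ty [-0.    -0.002 -1.   ] tz [ 0.987  0.159 -0.001]
```

View pics/wrist17.png

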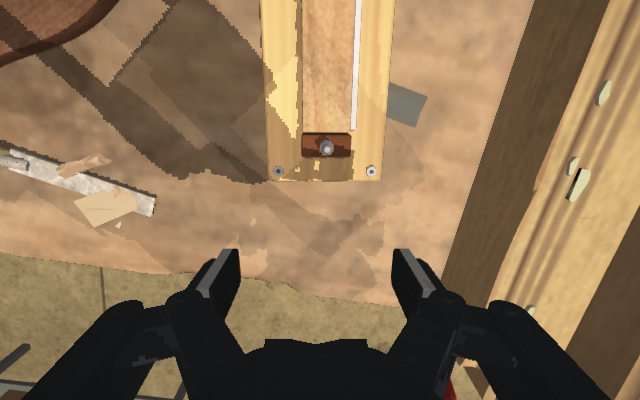

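Request:
{"api": "apply_moves", "payload": {
  "plan": [
    {"x": -4,"y": 25,"z": 20,"rx": 0.1,"ry": 0,"rz": -0.2,"jaw": 80},
    {"x": -3,"y": 20,"z": 15,"rx": 0,"ry": 0,"rz": 0,"jaw": 80},
    {"x": 0,"y": 0,"z": 0,"rx": 0,"ry": 0,"rz": 0,"jaw": 80},
    {"x": 0,"y": 0,"z": 0,"rx": 0,"ry": 0,"rz": 0,"jaw": 80}
  ]
}}

```text
time: 13.92
position: [498.4, -346.4, 149.3]
tool_rot: [-0.538, 0.538, -0.457, 0.46]
contact_force: [-0.4, -0.4, 0.5]
opening: 0.941
```

```bash
python3 - <<'E'
from h import *
st()
c=cam("wrist","wrist18");np.savez("w18.npz",**c);st()
i=c["color"][:,:,::-1];cv2.imwrite("pics/w18z.png",cv2.resize(i[30:230,250:390],None,fx=4,fy=3,interpolation=cv2.INTER_CUBIC))
E
```

```text
t 13.9167 j [-0.609  0.411  1.748 -0.001  0.979 -0.767] pos [ 498.416 -346.355  149.257] open 0.9406974013444203 F [-0.359 -0.395  0.46 ]
ty [ 0.003 -0.003 -1.   ] tz [0.987 0.158 0.002]
t 13.9667 j [-0.61   0.412  1.748 -0.001  0.979 -0.767] pos [ 498.308 -346.991  148.732] open 0.9372206331541019 F [-0.73   0.696 -0.158]
ty [ 0.002 -0.003 -1.   ] tz [0.988 0.157 0.002]
```

View pics/wrist18.png

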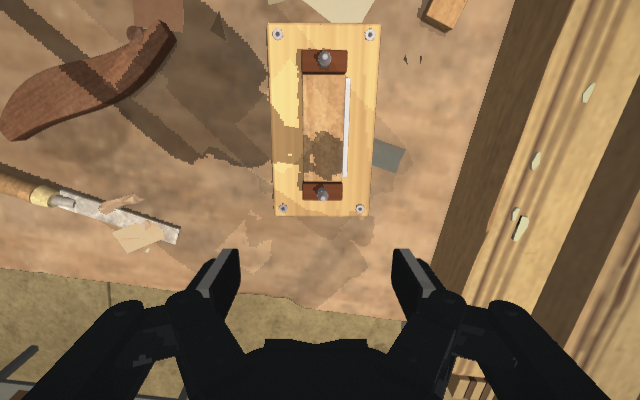

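View pics/w18z.png

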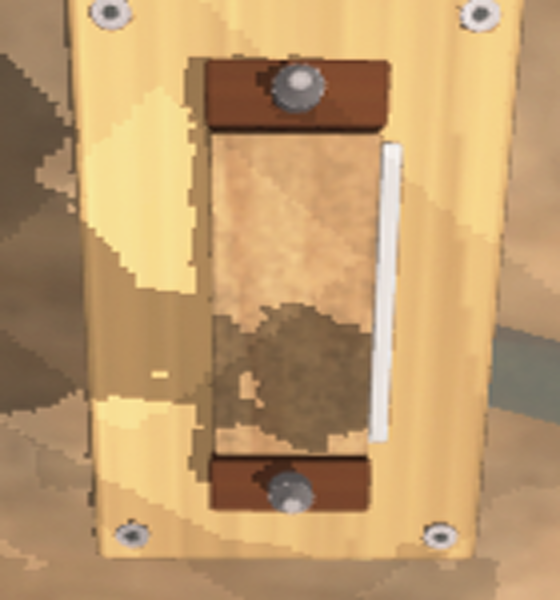

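```bash
python3 - <<'E'
from h import *
c=dict(np.load("w18.npz")); Z=lambda x,y:(x/4+250-.4,y/3+30-.3)
g=c["color"]
def rep(n,a,b):
    m=(a+b)/2;d=a-b;print(n,m,"len",np.linalg.norm(d[:2]),"yaw",np.degrees(np.arctan2(d[1],d[0])))
rep("tips",onz(c,*Z(299,77),57),onz(c,*Z(292,504),57))
rep("mid silhouettes z47",onz(c,*Z(299,89),47),onz(c,*Z(291.5,493),47))
sc=[onz(c,*Z(*p),15) for p in [(110,13),(480,15),(132,535),(440,537)]]
rep("screws",(sc[0]+sc[1])/2,(sc[2]+sc[3])/2); print(np.linalg.norm(sc[0]-sc[1]),np.linalg.norm(sc[0]-sc[2]))
rep("left",sc[0],sc[2]);rep("right",sc[1],sc[3])
b=[onz(c,*Z(*p),36.5) for p in [(207,61),(388,61),(211,512),(369,510)]]
rep("seat",(b[0]+b[1])/2,(b[2]+b[3])/2)
o=np.array([498.36,-346.67,149]);r=R.from_quat(np.roll(manip.observe()["tool_rot"],-1)).as_matrix()
E=c["extrinsics"]; print("cam in tool",(E[:3,3]-o)@r, r.T@E[:3,:3])
E
```

```text
tips [ 495.60139128 -286.55957537   57.        ] len 112.40920523299519 yaw 98.81067173807342
mid silhouettes z47 [ 495.9015183  -286.93613759   47.        ] len 110.83780993686904 yaw 98.71079037611597
screws [ 495.71332973 -287.22011966   15.        ] len 160.57924877126484 yaw 98.69302074507728
80.52434864002035 160.42475456926127
left [ 455.95831984 -293.22529365   15.        ] len 160.42475456926127 yaw 98.73318811958453
right [ 535.46833962 -281.21494567   15.        ] len 160.7338217422534 yaw 98.65293060645466
seat [ 495.91118429 -287.23290983   36.5       ] len 128.4326279766207 yaw 98.76741014820003
cam in tool [-7.67415169e+01 -1.44170125e+02  1.74021800e-02] [[-1.71858198e-04 -9.53884869e-01 -3.00172662e-01]
 [-1.61038113e-04  3.00172688e-01 -9.53884863e-01]
 [ 9.99999972e-01 -1.15593694e-04 -2.05198957e-04]]
```

Request:
{"api": "apply_moves", "payload": {
  "plan": [
    {"x": -4.3,"y": 23.2,"z": 0,"rx": 0,"ry": 0,"rz": 6.45,"jaw": 80},
    {"x": -4.3,"y": 23.2,"z": 0,"rx": 0,"ry": 0,"rz": 6.45,"jaw": 80},
    {"x": -4.3,"y": 23.2,"z": 0,"rx": 0,"ry": 0,"rz": 6.45,"jaw": 80},
    {"x": -4.3,"y": 23.2,"z": 0,"rx": 0,"ry": 0,"rz": 6.45,"jaw": 80},
    {"x": -4.3,"y": 23.2,"z": 0,"rx": 0,"ry": 0,"rz": 6.45,"jaw": 80}
  ]
}}

```text
time: 14.38
position: [476.1, -231.1, 147.8]
tool_rot: [0.645, -0.645, 0.29, -0.291]
contact_force: [0.1, 0.1, 0.0]
opening: 0.936
```

Request:
{"api": "apply_moves", "payload": {
  "plan": [
    {"x": -4.3,"y": 23.2,"z": 0,"rx": 0,"ry": 0,"rz": 6.45,"jaw": 80},
    {"x": -4.3,"y": 23.2,"z": -5,"rx": 0,"ry": 0,"rz": 6.45,"jaw": 80},
    {"x": -4.3,"y": 23.2,"z": -10,"rx": 0,"ry": 0,"rz": 6.45,"jaw": 80},
    {"x": -4.3,"y": 23.2,"z": -10,"rx": 0,"ry": 0,"rz": 6.45,"jaw": 80},
    {"x": -4.3,"y": 23.2,"z": -10,"rx": 0,"ry": 0,"rz": 6.45,"jaw": 80}
  ]
}}

```text
time: 14.8
position: [454.8, -115.1, 112.8]
tool_rot: [0.7, -0.7, 0.099, -0.101]
contact_force: [0.1, -0.4, 0.3]
opening: 0.934
```

Request:
{"api": "apply_moves", "payload": {
  "plan": [
    {"x": 0,"y": 0,"z": -25,"rx": 0,"ry": 0,"rz": 0,"jaw": 80},
    {"x": 0,"y": 0,"z": -25,"rx": 0,"ry": 0,"rz": 0,"jaw": 80},
    {"x": 0,"y": 0,"z": 0,"rx": 0,"ry": 0,"rz": 0,"jaw": 80},
    {"x": 0,"y": 0,"z": 0,"rx": 0,"ry": 0,"rz": 0,"jaw": 80}
  ]
}}

```text
time: 15.13
position: [454.1, -115.7, 62.7]
tool_rot: [0.7, -0.699, 0.102, -0.102]
contact_force: [1.1, -0.5, 0.9]
opening: 0.938
```

```bash
python3 - <<'E'
from h import *
a=np.radians(73.6);turn([0,0,-1],[np.cos(a),np.sin(a),0])
c=cam("wrist","wrist19");np.savez("w19.npz",**c);st()
E
```

```text
t 15.1333 j [-0.254  0.363  2.094  0.002  0.686 -1.537] pos [ 454.092 -115.746   62.656] open 0.9382290309474778 F [ 1.098 -0.538  0.907]
ty [-0.     0.002 -1.   ] tz [0.285 0.958 0.001]
rotvec deg [-0.091 -0.019  0.185]
t 15.1833 j [-0.254  0.361  2.093  0.002  0.686 -1.537] pos [ 455.1   -116.146   63.673] open 0.9377518449744672 F [ 0.254 -0.825  0.243]
ty [ 0.002  0.001 -1.   ] tz [0.286 0.958 0.002]
```

View pics/wrist19.png

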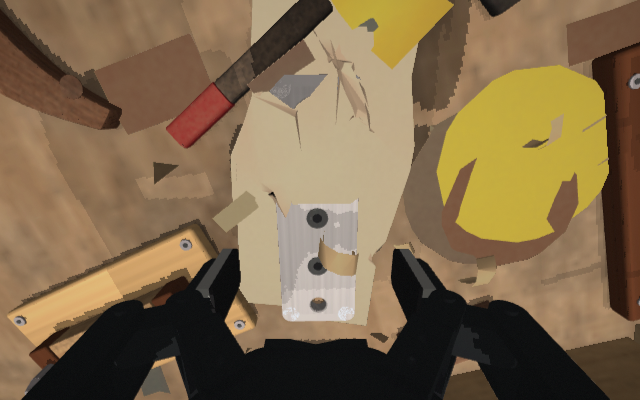

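Request:
{"api": "apply_moves", "payload": {
  "plan": [
    {"x": 0.5,"y": 0.5,"z": -20,"rx": 0,"ry": 0,"rz": 0.2,"jaw": 80},
    {"x": 0,"y": 0,"z": -20,"rx": 0,"ry": 0,"rz": 0,"jaw": 80},
    {"x": 0,"y": 0,"z": -12,"rx": 0,"ry": 0,"rz": 0,"jaw": 80},
    {"x": 0,"y": 0,"z": -5,"rx": 0,"ry": 0,"rz": 0,"jaw": 80},
    {"x": 0,"y": 0,"z": 0,"rx": 0,"ry": 0,"rz": 0,"jaw": 80}
  ]
}}

```text
time: 15.6
position: [456.0, -115.8, 6.9]
tool_rot: [0.7, -0.699, 0.1, -0.102]
contact_force: [-0.7, 0.5, 1.3]
opening: 0.937
```

Request:
{"api": "apply_moves", "payload": {
  "newtons": 60,
  "plan": [
    {"x": 0,"y": 0,"z": -1.5,"rx": 0,"ry": 0,"rz": 0,"jaw": 66},
    {"x": 0,"y": 0,"z": 0,"rx": 0,"ry": 0,"rz": 0,"jaw": 56},
    {"x": 0,"y": 0,"z": 0,"rx": 0,"ry": 0,"rz": 0,"jaw": 54},
    {"x": 0,"y": 0,"z": 0,"rx": 0,"ry": 0,"rz": 0,"jaw": 54},
    {"x": 0,"y": 0,"z": 0,"rx": 0,"ry": 0,"rz": 0,"jaw": 54}
  ]
}}

```text
time: 16.02
position: [456.6, -115.9, 6.2]
tool_rot: [0.7, -0.7, 0.099, -0.103]
contact_force: [-1.8, -2.1, 7.5]
opening: 0.631
```

Request:
{"api": "apply_moves", "payload": {
  "plan": [
    {"x": 0,"y": 0,"z": 5,"rx": 0,"ry": 0,"rz": 0,"jaw": 54},
    {"x": 0,"y": 0,"z": 10,"rx": 0,"ry": 0,"rz": 0,"jaw": 54},
    {"x": 0,"y": 0,"z": 20,"rx": 0,"ry": 0,"rz": 0,"jaw": 54},
    {"x": 0,"y": 0,"z": 0,"rx": 0,"ry": 0,"rz": 0,"jaw": 54}
  ]
}}

```text
time: 16.35
position: [457.5, -115.8, 43.3]
tool_rot: [0.7, -0.7, 0.098, -0.103]
contact_force: [0.4, 0.4, -0.7]
opening: 0.628
```

```bash
python3 - <<'E'
from h import *
st()
c=cam("wrist","wrist20");cam("side","side20")
E
```

```text
t 16.35 j [-0.252  0.4    2.101  0.003  0.634 -1.539] pos [ 457.469 -115.834   43.308] open 0.6277031395327655 F [ 0.355  0.448 -0.731]
ty [ 0.007 -0.    -1.   ] tz [0.282 0.959 0.002]
```

View pics/wrist20.png

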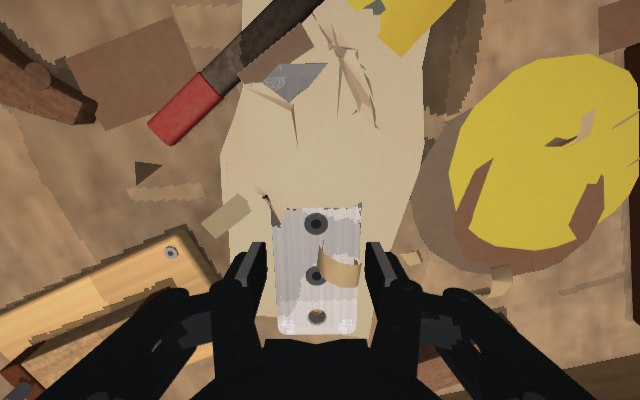

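Request:
{"api": "apply_moves", "payload": {
  "plan": [
    {"x": 0,"y": 0,"z": 0,"rx": 0,"ry": 0.3,"rz": 0,"jaw": 76},
    {"x": 0,"y": 0,"z": 0,"rx": 0,"ry": 0,"rz": 0,"jaw": 76},
    {"x": 0,"y": 0,"z": -15,"rx": 0,"ry": 0,"rz": 0,"jaw": 76},
    {"x": 0,"y": 0,"z": -15,"rx": 0,"ry": 0,"rz": 0,"jaw": 76},
    {"x": 0,"y": 0,"z": 0,"rx": 0,"ry": 0,"rz": 0,"jaw": 76}
  ]
}}

```text
time: 16.87
position: [454.0, -115.0, 8.0]
tool_rot: [0.7, -0.7, 0.103, -0.099]
contact_force: [-0.8, 0.4, 0.2]
opening: 0.888
```

```bash
python3 - <<'E'
from h import *
a=np.radians(73.6);turn([0,0,-1],[np.cos(a),np.sin(a),0])
c=cam("wrist","wrist21");cam("side","side20")
E
```

```text
t 16.8667 j [-0.251  0.47   2.111  0.     0.567 -1.536] pos [ 453.993 -114.98     7.995] open 0.8878125760341995 F [-0.829  0.377  0.156]
ty [-0.006  0.002 -1.   ] tz [0.282 0.959 0.   ]
rotvec deg [-0.102 -0.34   0.004]
```

View pics/wrist21.png

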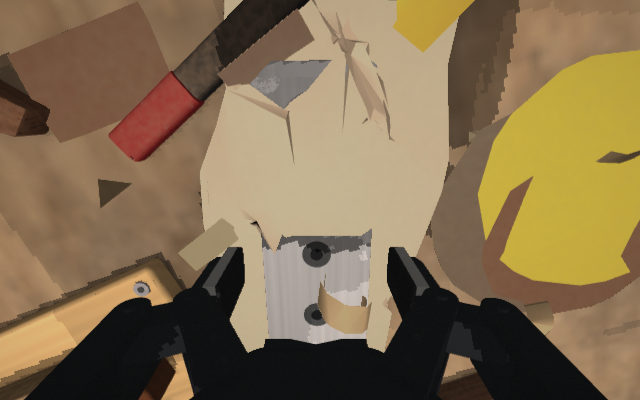

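Request:
{"api": "apply_moves", "payload": {
  "plan": [
    {"x": 0,"y": 0,"z": -4,"rx": 0,"ry": -0.2,"rz": 0,"jaw": 74},
    {"x": 0,"y": 0,"z": -3,"rx": 0,"ry": 0,"rz": 0,"jaw": 70},
    {"x": 0,"y": 0,"z": -2,"rx": 0,"ry": 0,"rz": 0,"jaw": 68},
    {"x": 0,"y": 0,"z": 0,"rx": 0,"ry": 0,"rz": 0,"jaw": 66}
  ]
}}

```text
time: 17.3
position: [455.7, -115.5, 1.2]
tool_rot: [0.7, -0.7, 0.1, -0.101]
contact_force: [0.0, 0.1, 0.3]
opening: 0.77
```

Request:
{"api": "apply_moves", "payload": {
  "plan": [
    {"x": 0,"y": 0,"z": -2,"rx": 0,"ry": 0,"rz": 0,"jaw": 66},
    {"x": 0,"y": 0,"z": 0,"rx": 0,"ry": 0,"rz": 0,"jaw": 66}
  ]
}}

```text
time: 17.47
position: [455.8, -115.5, -0.8]
tool_rot: [0.7, -0.7, 0.1, -0.101]
contact_force: [0.1, 1.2, 0.2]
opening: 0.771
```

Request:
{"api": "apply_moves", "payload": {
  "plan": [
    {"x": 0,"y": 0,"z": -1.5,"rx": 0,"ry": 0,"rz": 0,"jaw": 66},
    {"x": 0,"y": 0,"z": 0,"rx": 0,"ry": 0,"rz": 0,"jaw": 66}
  ]
}}

```text
time: 17.63
position: [455.8, -115.5, -2.3]
tool_rot: [0.7, -0.7, 0.1, -0.101]
contact_force: [0.4, 0.4, 0.4]
opening: 0.767
```

Free at −2.3. Close at this depth.

Request:
{"api": "apply_moves", "payload": {
  "newtons": 60,
  "plan": [
    {"x": 0,"y": 0,"z": 0,"rx": 0,"ry": 0,"rz": 0,"jaw": 58},
    {"x": 0,"y": 0,"z": 0,"rx": 0,"ry": 0,"rz": 0,"jaw": 54},
    {"x": 0,"y": 0,"z": 0,"rx": 0,"ry": 0,"rz": 0,"jaw": 54},
    {"x": 0,"y": 0,"z": 0,"rx": 0,"ry": 0,"rz": 0,"jaw": 54}
  ]
}}

```text
time: 17.97
position: [455.8, -115.5, -1.7]
tool_rot: [0.7, -0.7, 0.1, -0.101]
contact_force: [-1.3, 0.8, 8.2]
opening: 0.681
```

Request:
{"api": "apply_moves", "payload": {
  "plan": [
    {"x": 0,"y": 0,"z": 3,"rx": 0,"ry": 0,"rz": 0,"jaw": 54},
    {"x": 0,"y": 0,"z": 7,"rx": 0,"ry": 0,"rz": 0,"jaw": 54},
    {"x": 0,"y": 0,"z": 10,"rx": 0,"ry": 0,"rz": 0,"jaw": 54},
    {"x": 0,"y": 0,"z": 0,"rx": 0,"ry": 0,"rz": 0,"jaw": 54}
  ]
}}

```text
time: 18.3
position: [456.7, -115.7, 19.5]
tool_rot: [0.7, -0.7, 0.1, -0.102]
contact_force: [0.3, 0.6, -3.0]
opening: 0.679
```

```bash
python3 - <<'E'
from h import *
st()
c=cam("wrist","wrist22");cam("side","side22")
E
```

```text
t 18.3 j [-0.252  0.447  2.109  0.002  0.582 -1.538] pos [ 456.742 -115.727   19.467] open 0.6791470491024206 F [ 0.282  0.607 -3.02 ]
ty [ 0.004  0.    -1.   ] tz [0.282 0.959 0.001]
```

View pics/wrist22.png

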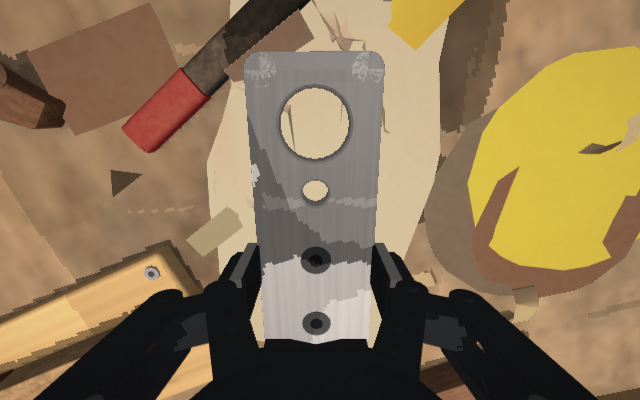

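Request:
{"api": "apply_moves", "payload": {
  "plan": [
    {"x": 0,"y": 0,"z": 30,"rx": 0,"ry": 0,"rz": 0,"jaw": 54},
    {"x": 0,"y": -2,"z": 35,"rx": 0,"ry": 0,"rz": -4,"jaw": 54},
    {"x": 3,"y": -10,"z": 35,"rx": 0,"ry": 0,"rz": -6,"jaw": 54},
    {"x": 4,"y": -15,"z": 20,"rx": 0,"ry": 0,"rz": -6,"jaw": 54},
    {"x": 4,"y": -20,"z": 5,"rx": 0,"ry": 0,"rz": -6,"jaw": 54}
  ]
}}

```text
time: 18.82
position: [468.7, -163.0, 146.5]
tool_rot: [0.668, -0.667, 0.231, -0.236]
contact_force: [1.6, -0.4, -3.4]
opening: 0.679
```

Request:
{"api": "apply_moves", "payload": {
  "plan": [
    {"x": 4,"y": -25,"z": 0,"rx": 0,"ry": 0,"rz": -6.5,"jaw": 54},
    {"x": 4,"y": -25,"z": 0,"rx": 0,"ry": 0,"rz": -6.5,"jaw": 54},
    {"x": 4,"y": -20,"z": 0,"rx": 0,"ry": 0,"rz": -6.5,"jaw": 54},
    {"x": 4,"y": -15,"z": 0,"rx": 0,"ry": 0,"rz": -6.5,"jaw": 54},
    {"x": 4,"y": -10,"z": 0,"rx": 0,"ry": 0,"rz": -6.5,"jaw": 54}
  ]
}}

```text
time: 19.23
position: [486.6, -259.0, 142.4]
tool_rot: [-0.575, 0.575, -0.412, 0.413]
contact_force: [0.5, -0.1, -2.3]
opening: 0.679
```

Request:
{"api": "apply_moves", "payload": {
  "plan": [
    {"x": 3,"y": -8,"z": 0,"rx": 0,"ry": 0,"rz": -6,"jaw": 54},
    {"x": 0,"y": 0,"z": 0,"rx": 0,"ry": 0,"rz": -4,"jaw": 54},
    {"x": 0,"y": 0,"z": 0,"rx": 0,"ry": 0,"rz": 0,"jaw": 54},
    {"x": 0,"y": 0,"z": 0,"rx": 0,"ry": 0,"rz": 0,"jaw": 54}
  ]
}}

```text
time: 19.57
position: [489.4, -265.3, 142.3]
tool_rot: [-0.539, 0.539, -0.458, 0.458]
contact_force: [-0.3, 0.8, -3.4]
opening: 0.68
```

```bash
python3 - <<'E'
from h import *
a=np.radians(8.75);turn([0,0,-1],[np.cos(a),np.sin(a),0])
c=cam("wrist","wrist23");np.savez("w23.npz",**c);st()
cv2.imwrite("pics/w23z.png",cv2.resize(c["color"][40:345,235:395,::-1],None,fx=3.5,fy=1.96*1,interpolation=cv2.INTER_CUBIC))
E
```

```text
t 19.5667 j [-0.499  0.351  1.861 -0.     0.929 -0.66 ] pos [ 489.367 -265.264  142.33 ] open 0.6799656176332853 F [-0.285  0.78  -3.444]
ty [ 0.    -0.001 -1.   ] tz [0.987 0.16  0.   ]
rotvec deg [ 0.035  0.028 -0.47 ]
t 19.6167 j [-0.499  0.351  1.861 -0.     0.929 -0.66 ] pos [ 489.419 -265.145  142.416] open 0.6763614699262845 F [-0.516  0.089 -1.928]
ty [ 0.001 -0.001 -1.   ] tz [0.987 0.161 0.001]
```

View pics/wrist23.png

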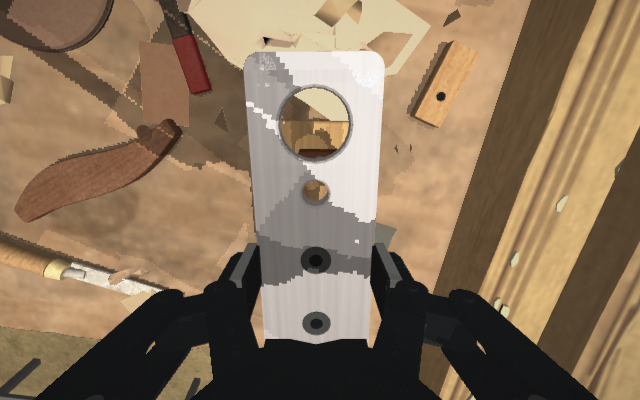

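View pics/w23z.png

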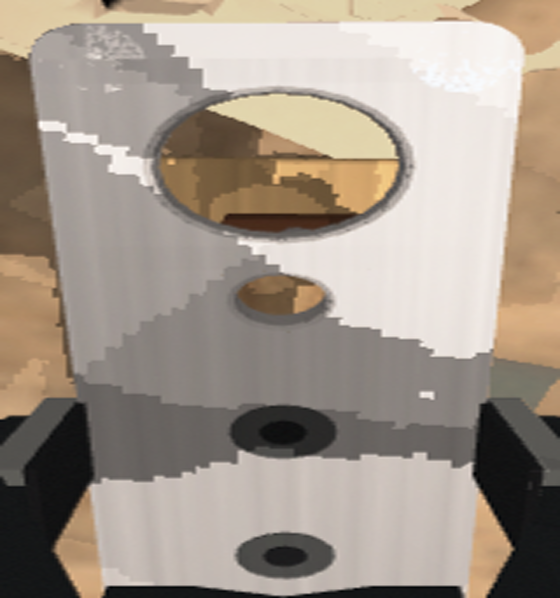

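```bash
python3 - <<'E'
from h import *
c=dict(np.load("w23.npz")); o=np.array([489.4,-265.2,142.37])
E=c["extrinsics"];Rt=np.array([[0,-.95388,-.30017],[0,.30017,-.95388],[1,0,0]])
r=E[:3,:3]@Rt.T # tool rotation per camera
camt=np.array([-76.74,-144.17,0.]); print("cam pos check",E[:3,3]-(o+r@camt))
Z=lambda x,y:((x+.5)/3.5+235-.5,(y+.5)/1.96+40-.5)
P={"end":(281,22),"hang":(281,165),"dow":(283,299),"g1":(283,432),"g2":(285,555)}
o2=E[:3,3]-r@camt
for zt in (6,8,10,12,14):
    q={k:(onz(c,*Z(*v),o[2]+zt)-o2)@r for k,v in P.items()}
    print(zt,{k:(round(-v[0],1),round(v[2],2)) for k,v in q.items()})
    for e in [(95,580),(467,580),(33,60),(522,60)]: pass
E
```

```text
cam pos check [-0.09115332 -0.37168925 -0.34751364]
6 {'end': (np.float64(101.6), np.float64(-0.22)), 'hang': (np.float64(70.6), np.float64(-0.23)), 'dow': (np.float64(37.1), np.float64(0.04)), 'g1': (np.float64(-1.6), np.float64(0.04)), 'g2': (np.float64(-43.5), np.float64(0.38))}
8 {'end': (np.float64(101.2), np.float64(-0.21)), 'hang': (np.float64(70.7), np.float64(-0.23)), 'dow': (np.float64(37.7), np.float64(0.04)), 'g1': (np.float64(-0.5), np.float64(0.04)), 'g2': (np.float64(-41.7), np.float64(0.38))}
10 {'end': (np.float64(100.9), np.float64(-0.21)), 'hang': (np.float64(70.8), np.float64(-0.23)), 'dow': (np.float64(38.2), np.float64(0.04)), 'g1': (np.float64(0.6), np.float64(0.04)), 'g2': (np.float64(-40.0), np.float64(0.37))}
12 {'end': (np.float64(100.5), np.float64(-0.21)), 'hang': (np.float64(70.9), np.float64(-0.22)), 'dow': (np.float64(38.8), np.float64(0.04)), 'g1': (np.float64(1.8), np.float64(0.04)), 'g2': (np.float64(-38.2), np.float64(0.37))}
14 {'end': (np.float64(100.1), np.float64(-0.21)), 'hang': (np.float64(71.0), np.float64(-0.22)), 'dow': (np.float64(39.4), np.float64(0.04)), 'g1': (np.float64(2.9), np.float64(0.04)), 'g2': (np.float64(-36.5), np.float64(0.36))}
```

Request:
{"api": "apply_moves", "payload": {
  "plan": [
    {"x": 3.7,"y": -4.5,"z": -20,"rx": 0,"ry": 0,"rz": -0.8,"jaw": 54},
    {"x": 0,"y": 0,"z": -25,"rx": 0,"ry": 0,"rz": 0,"jaw": 54},
    {"x": 0,"y": 0,"z": -25,"rx": 0,"ry": 0,"rz": 0,"jaw": 54},
    {"x": 0,"y": 0,"z": 0,"rx": 0,"ry": 0,"rz": 0,"jaw": 54},
    {"x": 0,"y": 0,"z": 0,"rx": 0,"ry": 0,"rz": 0,"jaw": 54}
  ]
}}

```text
time: 20.03
position: [492.4, -269.1, 72.0]
tool_rot: [-0.535, 0.535, -0.463, 0.462]
contact_force: [-0.3, -0.3, -2.3]
opening: 0.676
```

```bash
python3 - <<'E'
from h import *
a=np.radians(8.44);turn([0,0,-1],[np.cos(a),np.sin(a),0])
c=cam("wrist","wrist24");np.savez("w24.npz",**c);st()
cv2.imwrite("pics/w24z.png",cv2.resize(c["color"][80:345,235:395,::-1],None,fx=3.5,fy=2.2,interpolation=cv2.INTER_CUBIC))
i=cam("side","side24")["color"][:,:,::-1];cv2.imwrite("pics/side24z.png",cv2.resize(i[190:310,180:320],None,fx=5.5,fy=5,interpolation=cv2.INTER_CUBIC))
E
```

```text
t 20.0333 j [-0.503  0.458  1.892 -0.     0.793 -0.649] pos [ 492.441 -269.115   71.954] open 0.6757089815579069 F [-0.255 -0.261 -2.251]
ty [-0.002  0.    -1.   ] tz [ 0.989  0.146 -0.001]
rotvec deg [-0.027 -0.089  0.045]
t 20.0833 j [-0.503  0.456  1.891 -0.     0.793 -0.648] pos [ 493.531 -269.737   73.199] open 0.6760360562738953 F [ 0.412  0.273 -3.238]
ty [ 0.001 -0.001 -1.   ] tz [0.989 0.146 0.001]
```

View pics/w24z.png

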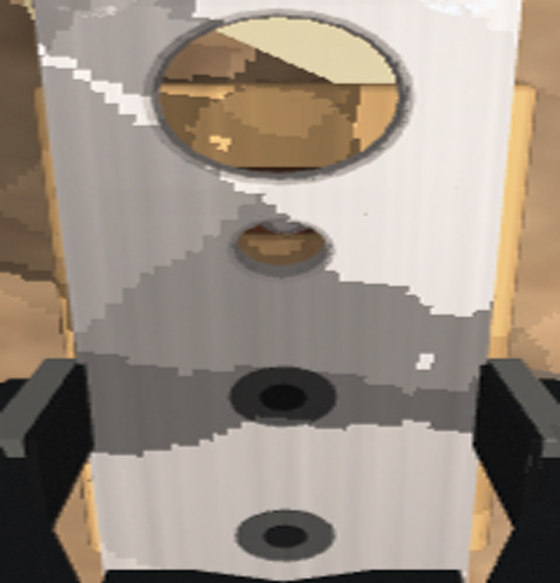

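View pics/side24z.png

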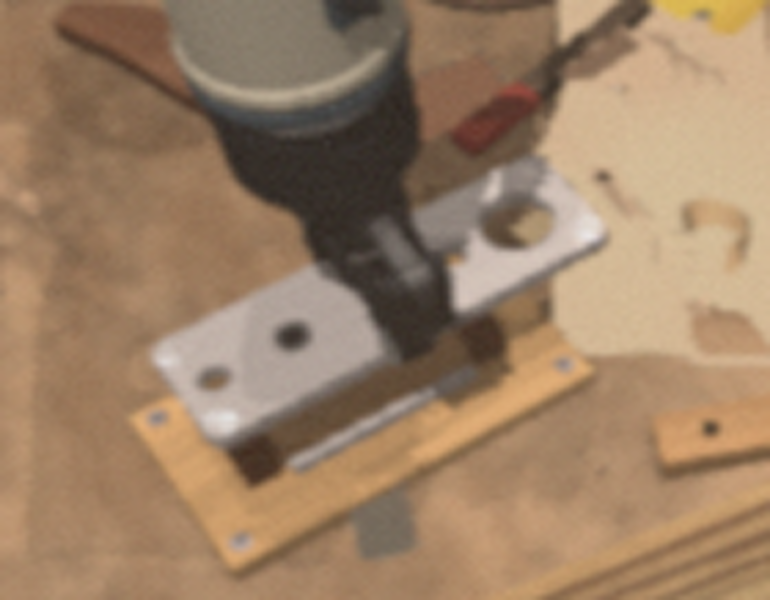

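```bash
python3 - <<'E'
from h import *
c=dict(np.load("w24.npz"));E=c["extrinsics"]
u=np.array([-.1522,.9883,0]);C=np.array([495.8,-287.0,57.])
p=np.array(proj(c,C+56*u)); print("pinA tip pred",p,"zoom",(p-[235,80])*[3.5,2.2])
r=E[:3,:3]@np.array([[0,-.95388,-.30017],[0,.30017,-.95388],[1,0,0]]).T
print("TCP from cam",E[:3,3]-r@np.array([-76.74,-144.17,0.]))
for k in range(2): manip.camera("top")
st()
for v in [(283,248),(283,397),(285,536),(281,97)]:
    q=onz(c,v[0]/3.5+235-.4,v[1]/2.2+80-.3,E[2,3]-144.17+12); print(q)
E
```

```text
pinA tip pred [316.17024306 180.50609509] zoom [284.09585071 221.11340921]
TCP from cam [ 492.42070839 -269.43701043   71.67450355]
t 20.2333 j [-0.503  0.455  1.89  -0.001  0.793 -0.648] pos [ 494.543 -270.444   74.398] open 0.6795941966064202 F [-0.182  0.536 -2.453]
ty [ 0.004 -0.002 -1.   ] tz [0.989 0.145 0.003]
[ 486.838 -231.192   83.741]
[ 492.223 -267.829   83.741]
[ 498.415 -307.719   83.741]
[ 481.887 -199.286   83.741]
```

Request:
{"api": "apply_moves", "payload": {
  "plan": [
    {"x": 0,"y": 0,"z": 0,"rx": 0,"ry": 0,"rz": 0,"jaw": 54},
    {"x": 0,"y": 0,"z": 0,"rx": 0,"ry": 0,"rz": 0,"jaw": 54}
  ]
}}

```text
time: 20.4
position: [494.1, -270.3, 73.8]
tool_rot: [0.535, -0.535, 0.461, -0.464]
contact_force: [-0.1, 0.9, -3.0]
opening: 0.678
```

Request:
{"api": "apply_moves", "payload": {
  "plan": [
    {"x": 0,"y": 0,"z": 0,"rx": 0,"ry": 0,"rz": 0,"jaw": 54},
    {"x": 0,"y": 0,"z": 0,"rx": 0,"ry": 0,"rz": 0,"jaw": 54}
  ]
}}

```text
time: 20.57
position: [493.7, -270.1, 73.2]
tool_rot: [0.535, -0.535, 0.462, -0.463]
contact_force: [-1.6, 0.4, -2.6]
opening: 0.68
```

```bash
python3 - <<'E'
from h import *
a=np.radians(8.44);turn([0,0,-1],[np.cos(a),np.sin(a),0])
E
```

```text
t 20.5667 j [-0.503  0.456  1.891 -0.     0.792 -0.647] pos [ 493.653 -270.062   73.178] open 0.6801899737720932 F [-1.605  0.443 -2.595]
ty [ 0.002 -0.001 -1.   ] tz [0.99  0.144 0.002]
rotvec deg [0.082 0.106 0.143]
```

Request:
{"api": "apply_moves", "payload": {
  "plan": [
    {"x": -0.2,"y": -0.2,"z": -4,"rx": 0,"ry": 0,"rz": 0,"jaw": 54},
    {"x": 0,"y": 0,"z": -4,"rx": 0,"ry": 0,"rz": 0,"jaw": 54},
    {"x": 0,"y": 0,"z": -3,"rx": 0,"ry": 0,"rz": 0,"jaw": 54},
    {"x": 0,"y": 0,"z": -2,"rx": 0,"ry": 0,"rz": 0,"jaw": 54},
    {"x": 0,"y": 0,"z": 0,"rx": 0,"ry": 0,"rz": 0,"jaw": 54}
  ]
}}

```text
time: 20.98
position: [492.9, -269.9, 59.0]
tool_rot: [-0.535, 0.535, -0.462, 0.463]
contact_force: [0.6, -0.1, -2.7]
opening: 0.676
```

Request:
{"api": "apply_moves", "payload": {
  "plan": [
    {"x": 0,"y": 0,"z": 0,"rx": 0,"ry": 0,"rz": 0,"jaw": 54},
    {"x": 0,"y": 0,"z": 0,"rx": 0,"ry": 0,"rz": 0,"jaw": 54},
    {"x": 0,"y": 0,"z": 0,"rx": 0,"ry": 0,"rz": 0,"jaw": 54}
  ]
}}

```text
time: 21.23
position: [493.4, -270.2, 59.9]
tool_rot: [0.535, -0.535, 0.462, -0.463]
contact_force: [-0.3, 0.0, -2.4]
opening: 0.677
```

```bash
python3 - <<'E'
from h import *
a=np.radians(8.44);turn([0,0,-1],[np.cos(a),np.sin(a),0])
c=cam("wrist","wrist25");np.savez("w25.npz",**c);E=c["extrinsics"]
u=np.array([-.1522,.9883,0]);C=np.array([495.8,-287.0,57.])
p=np.array(proj(c,C+56*u)); print("pinA tip pred",p,"zoom",(p-[275,150])*[7,7])
r=E[:3,:3]@np.array([[0,-.95388,-.30017],[0,.30017,-.95388],[1,0,0]]).T
print("TCP from cam",E[:3,3]-r@np.array([-76.74,-144.17,0.]))
cv2.imwrite("pics/w25z.png",cv2.resize(c["color"][150:235,275:360,::-1],None,fx=7,fy=7,interpolation=cv2.INTER_CUBIC))
E
```

```text
t 21.2333 j [-0.503  0.477  1.897 -0.001  0.766 -0.648] pos [ 493.409 -270.213   59.892] open 0.67668143597104 F [-0.274  0.005 -2.388]
ty [ 0.002 -0.001 -1.   ] tz [0.99  0.144 0.001]
rotvec deg [0.072 0.086 0.143]
pinA tip pred [314.542 183.598] zoom [276.793 235.186]
TCP from cam [ 493.397 -270.548   59.602]
```

View pics/w25z.png

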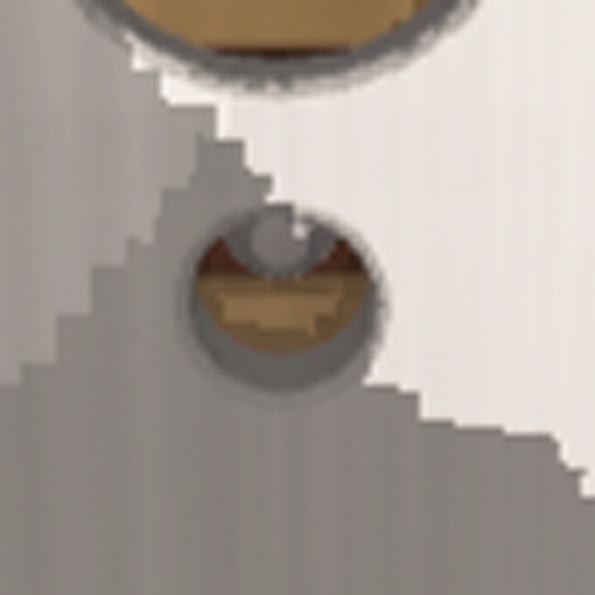

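Request:
{"api": "apply_moves", "payload": {
  "plan": [
    {"x": -0.2,"y": 0,"z": -3,"rx": 0,"ry": 0,"rz": 0,"jaw": 54},
    {"x": 0,"y": 0,"z": -3,"rx": 0,"ry": 0,"rz": 0,"jaw": 54},
    {"x": 0,"y": 0,"z": -3,"rx": 0,"ry": 0,"rz": 0,"jaw": 54},
    {"x": 0,"y": 0,"z": 0,"rx": 0,"ry": 0,"rz": 0,"jaw": 54}
  ]
}}

```text
time: 21.62
position: [492.7, -269.9, 50.0]
tool_rot: [-0.535, 0.535, -0.462, 0.463]
contact_force: [-1.1, -0.5, -2.3]
opening: 0.677
```

```bash
python3 - <<'E'
from h import *
st();c=cam("wrist","wrist26")
cv2.imwrite("pics/w26z.png",cv2.resize(c["color"][150:235,275:360,::-1],None,fx=7,fy=7,interpolation=cv2.INTER_CUBIC))
E
```

```text
t 21.6167 j [-0.504  0.492  1.902 -0.001  0.747 -0.648] pos [ 492.667 -269.939   50.043] open 0.6770608336767403 F [-1.092 -0.476 -2.323]
ty [ 0.    -0.001 -1.   ] tz [0.99  0.144 0.   ]
```

View pics/w26z.png

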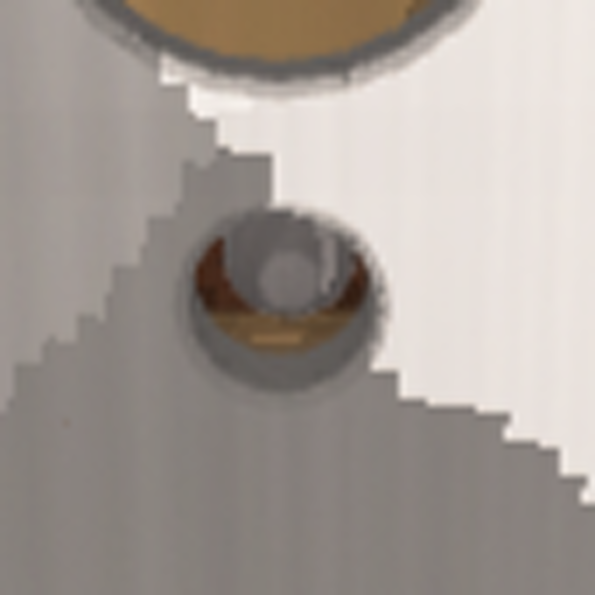

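Request:
{"api": "apply_moves", "payload": {
  "plan": [
    {"x": 0.2,"y": 0,"z": -3,"rx": 0,"ry": 0,"rz": 0,"jaw": 54},
    {"x": 0,"y": 0,"z": -2,"rx": 0,"ry": 0,"rz": 0,"jaw": 54},
    {"x": 0,"y": 0,"z": -2,"rx": 0,"ry": 0,"rz": 0,"jaw": 54},
    {"x": 0,"y": 0,"z": 0,"rx": 0,"ry": 0,"rz": 0,"jaw": 54}
  ]
}}

```text
time: 22.0
position: [493.1, -270.0, 43.3]
tool_rot: [-0.535, 0.535, -0.462, 0.463]
contact_force: [0.4, 0.4, -2.7]
opening: 0.682
```

```bash
python3 - <<'E'
from h import *
st();c=cam("wrist","wrist27")
cv2.imwrite("pics/w27z.png",cv2.resize(c["color"][150:235,275:360,::-1],None,fx=7,fy=7,interpolation=cv2.INTER_CUBIC))
E
```

```text
t 22.0 j [-0.503  0.503  1.904 -0.001  0.734 -0.648] pos [ 493.067 -270.035   43.317] open 0.6815106170577291 F [ 0.365  0.412 -2.724]
ty [ 0.001 -0.001 -1.   ] tz [0.99  0.144 0.001]
```

View pics/w27z.png

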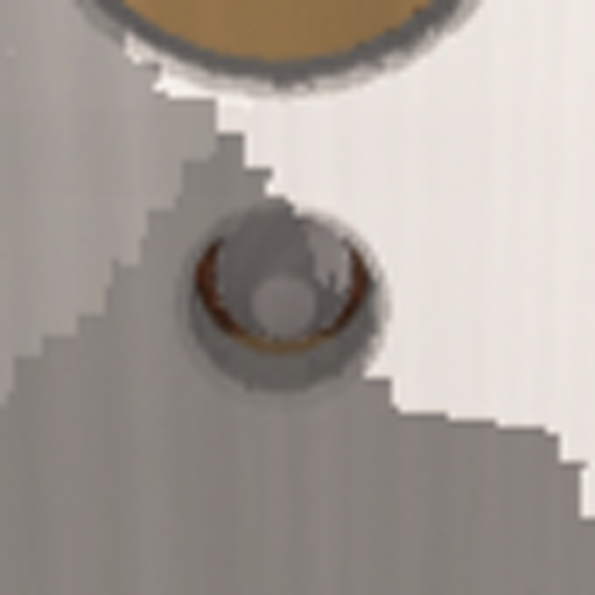

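Pin is centred in the hole, no side force. Continue down.

Request:
{"api": "apply_moves", "payload": {
  "plan": [
    {"x": 0,"y": 0,"z": -2,"rx": 0,"ry": 0,"rz": 0,"jaw": 54},
    {"x": 0,"y": 0,"z": -2,"rx": 0,"ry": 0,"rz": 0,"jaw": 54},
    {"x": 0,"y": 0,"z": -1.5,"rx": 0,"ry": 0,"rz": 0,"jaw": 54},
    {"x": 0,"y": 0,"z": 0,"rx": 0,"ry": 0,"rz": 0,"jaw": 54}
  ]
}}

```text
time: 22.38
position: [493.1, -270.0, 37.9]
tool_rot: [-0.535, 0.535, -0.462, 0.463]
contact_force: [0.1, 0.3, -2.3]
opening: 0.677
```

Request:
{"api": "apply_moves", "payload": {
  "plan": [
    {"x": 0,"y": 0,"z": -1.5,"rx": 0,"ry": 0,"rz": 0,"jaw": 54},
    {"x": 0,"y": 0,"z": 0,"rx": 0,"ry": 0,"rz": 0,"jaw": 54}
  ]
}}

```text
time: 22.55
position: [493.2, -270.1, 36.6]
tool_rot: [-0.535, 0.535, -0.462, 0.463]
contact_force: [0.1, -0.3, -3.5]
opening: 0.676
```

Request:
{"api": "apply_moves", "payload": {
  "plan": [
    {"x": 0,"y": 0,"z": -1.5,"rx": 0,"ry": 0,"rz": 0,"jaw": 54},
    {"x": 0,"y": 0,"z": 0,"rx": 0,"ry": 0,"rz": 0,"jaw": 54}
  ]
}}

```text
time: 22.72
position: [493.3, -270.1, 35.1]
tool_rot: [-0.535, 0.535, -0.462, 0.463]
contact_force: [0.1, 0.1, -2.3]
opening: 0.677
```

Request:
{"api": "apply_moves", "payload": {
  "plan": [
    {"x": 0,"y": 0,"z": -1,"rx": 0,"ry": 0,"rz": 0,"jaw": 54},
    {"x": 0,"y": 0,"z": 0,"rx": 0,"ry": 0,"rz": 0,"jaw": 54}
  ]
}}

```text
time: 22.88
position: [493.3, -270.2, 34.9]
tool_rot: [-0.535, 0.535, -0.462, 0.463]
contact_force: [-2.4, 1.3, 4.6]
opening: 0.677
```

Request:
{"api": "apply_moves", "payload": {
  "plan": [
    {"x": 0,"y": 0,"z": -1,"rx": 0,"ry": 0,"rz": 0,"jaw": 54},
    {"x": 0,"y": 0,"z": 0,"rx": 0,"ry": 0,"rz": 0,"jaw": 54}
  ]
}}

```text
time: 23.05
position: [493.3, -270.2, 34.8]
tool_rot: [-0.535, 0.535, -0.462, 0.463]
contact_force: [-5.7, 2.6, 16.8]
opening: 0.677
```

Request:
{"api": "apply_moves", "payload": {
  "plan": [
    {"x": 0,"y": 0,"z": 1,"rx": 0,"ry": 0,"rz": 0,"jaw": 54},
    {"x": 0,"y": 0,"z": 0,"rx": 0,"ry": 0,"rz": 0,"jaw": 64},
    {"x": 0,"y": 0,"z": 0,"rx": 0,"ry": 0,"rz": 0,"jaw": 76},
    {"x": 0,"y": 0,"z": 0,"rx": 0,"ry": 0,"rz": 0,"jaw": 80},
    {"x": 0,"y": 0,"z": 0,"rx": 0,"ry": 0,"rz": 0,"jaw": 80}
  ]
}}

```text
time: 23.47
position: [493.4, -270.2, 34.2]
tool_rot: [0.535, -0.535, 0.462, -0.463]
contact_force: [0.7, -0.9, 0.1]
opening: 0.942
```

Request:
{"api": "apply_moves", "payload": {
  "plan": [
    {"x": 0,"y": 0,"z": 10,"rx": 0,"ry": 0,"rz": 0,"jaw": 80},
    {"x": 0,"y": 0,"z": 30,"rx": 0,"ry": 0,"rz": 0,"jaw": 80},
    {"x": 0,"y": -10,"z": 40,"rx": 0,"ry": 0,"rz": 0,"jaw": 80},
    {"x": 0,"y": -25,"z": 30,"rx": 0,"ry": 0,"rz": 0,"jaw": 80},
    {"x": 0,"y": -40,"z": 0,"rx": 0,"ry": 0,"rz": 0,"jaw": 80}
  ]
}}

```text
time: 23.88
position: [496.4, -345.7, 151.5]
tool_rot: [0.536, -0.535, 0.458, -0.465]
contact_force: [2.3, -0.5, 1.5]
opening: 0.938
```

Request:
{"api": "apply_moves", "payload": {
  "plan": [
    {"x": 0,"y": 0,"z": 0,"rx": 0,"ry": 0,"rz": 0,"jaw": 80},
    {"x": 0,"y": 0,"z": 0,"rx": 0,"ry": 0,"rz": 0,"jaw": 80},
    {"x": 0,"y": 0,"z": 0,"rx": 0,"ry": 0,"rz": 0,"jaw": 80}
  ]
}}

```text
time: 24.13
position: [492.8, -344.9, 144.3]
tool_rot: [0.535, -0.535, 0.462, -0.463]
contact_force: [-0.4, 0.6, 0.3]
opening: 0.936
```

```bash
python3 - <<'E'
from h import *
st();c=cam("wrist","wrist28");np.savez("w28.npz",**c)
i=cam("side","side28")["color"][:,:,::-1];cv2.imwrite("pics/side28z.png",cv2.resize(i[100:310,180:480],None,fx=2.6,fy=2.6,interpolation=cv2.INTER_CUBIC))
cam("top","top28")
E
```

```text
t 24.1333 j [-0.613  0.411  1.762  0.     0.969 -0.757] pos [ 492.776 -344.897  144.287] open 0.9361672554408823 F [-0.392  0.557  0.278]
ty [ 0.001 -0.    -1.   ] tz [0.99  0.143 0.001]
```

View pics/wrist28.png

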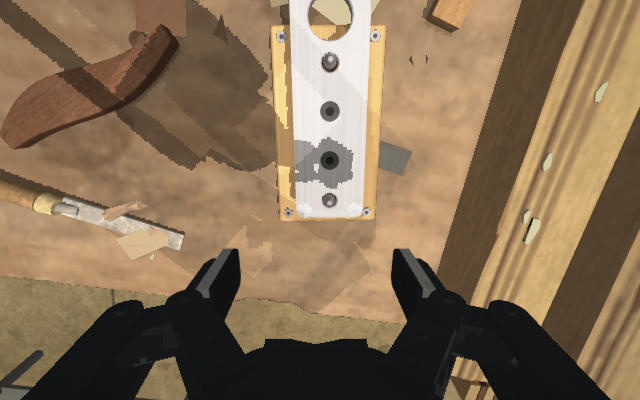

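View pics/side28z.png

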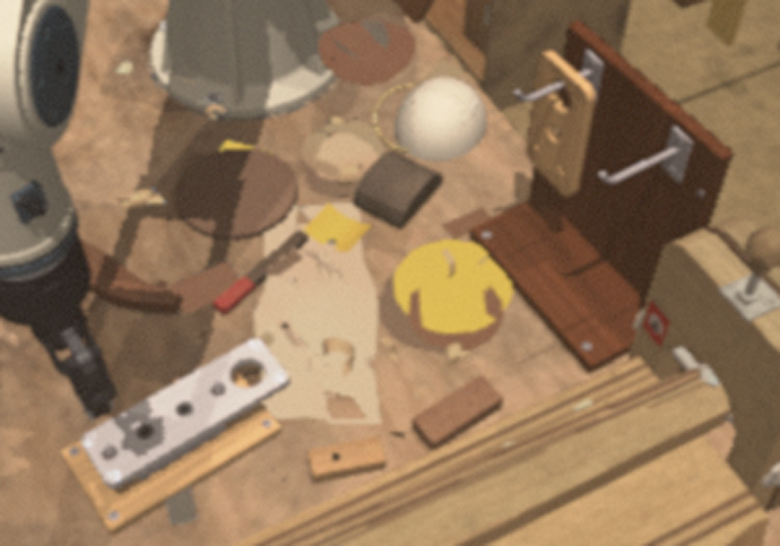

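```bash
python3 - <<'E'
from h import *
c=dict(np.load("w28.npz"))
i=c["color"][:,:,::-1];cv2.imwrite("pics/w28z.png",cv2.resize(i[30:230,280:380],None,fx=5,fy=3,interpolation=cv2.INTER_CUBIC))
a=onz(c,330,62.5,46.5);b=onz(c,329.5,200.5,46.5);d=a-b
print((a+b)/2,np.linalg.norm(d),np.degrees(np.arctan2(d[1],d[0])))
E
```

```text
[ 496.6624056  -288.20705912   46.5       ] 112.70471934623356 98.867663066628
```

View pics/w28z.png

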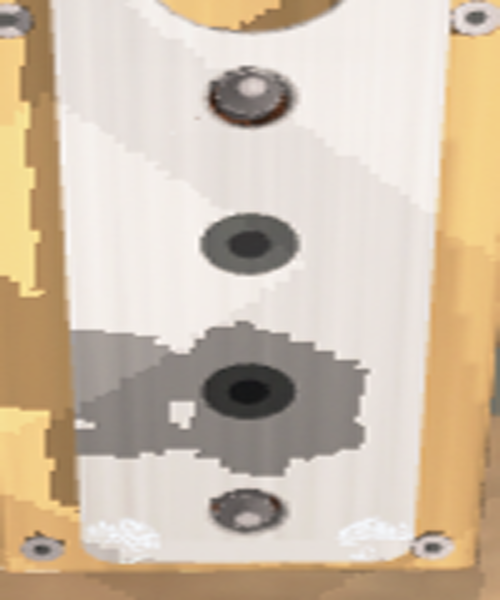

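```bash
python3 - <<'E'
from rig import manip
print(manip.observe()["contact_force"],manip.finish_job())
E
```

```text
the job is handed in; nothing more can be done
[-0.86931588 -0.10429342 -0.0279251 ] None
```

The drill plate is on the jig with both dowel pins up through their holes, and I handed the job in at about 24 s of the 56 s allowed. No verdict came back.

**What I did:** I gripped the plate across its width from the front, lifted it about 20 mm and slid it off over the hook's tip. The wrist force stayed at about the plate's own weight, so the hook was not strained. I turned it level, laid it flat on the bench and let go. I then measured the jig with the wrist camera, gripped the plate again near its centre of mass and lowered it over the pins. It seated with the gripper at 34.8 mm, against 34.5 expected.

**Last checks:**
- **Fit:** the wrist picture shows both pins in their holes. The measured hole spacing was 112.7 mm against a true 112.
- **Position:** the hole midpoint read about 1.5 mm from the jig centre I had measured, within the 4 mm limit. The plate's length read within about 0.1° of the pin line.
- **Everything else:** the template still hangs, the two blanks look unmoved by eye in the side picture, and the gripper stood clear with no contact force.

**What went wrong or disagreed:**
- The first regrip missed because the fingers sat too high and closed over the plate's top. I opened and gripped again about 8 mm lower.
- After the plate was laid down, the crumpled paper hid one end of it. I judged it flat from the contact force and the part I could see.
- The measured tool position wavered by 1–2 mm after moves, so the position figures above are only that good.

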